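Clear the lap machine's lid and hold it open

TASK

Take the dressing stone off the lid of the lap machine and lean it gently in the wooden drying rest: lower end on the base board just behind the low front lip, its face resting back on the top of the upright; let go of it. Then lift the machine's lid by its handle bar to 50 degrees open and finish still holding it there with the fingers, since it falls shut by itself. Leave everything else on the bench where it stands.

Things in the scene. Friction and masses are not known exactly. Their poses are not given: they have to be found in the camera images.
- slab: dressing stone, a plain sand-coloured slab 160 (its x) x 50 (its y) x 20 mm (its z), about 0.35 kg. Origin at the centre of its underside. At the start it lies flat and loose on the machine's closed lid.
- rest: fixed pale wooden drying rest, 125 (x) x 40 (y) mm, origin under its base's centre, z up, +x from the lip to the upright. Base board 8 mm thick; lip from x = -62.5 to -51.5 mm, top 14 mm above the bench; upright from x = +48.5 to +62.5 mm, top 63 mm above the bench. All 40 mm wide, narrower than the stone.
- rest_seat (a point): where the stone's origin (centre of its underside) ends when well leaned: rest x = 22, y = 0, z = 48 mm; axes as the rest's. The stone's lower edge is then on the board at rest x = -47 mm, close behind the lip, its underside on the upright's front top edge; it slopes 30 degrees from level, upper end towards the rest's +x.
- machine: fixed square grey pan of a lap machine, 220 x 220 mm, 80 mm high, brass lap inside; origin under its centre, z up, -x is its front (the lid's handle side), the lid's hinge runs along its rear (+x) top edge
- lid (a joint): opening angle of the flat aluminium lid in rad: 0 closed, grows as the front rises, 0.873 is 50 degrees, stop at 1.45. About 0.5 kg, no catch: it falls shut at any angle when let go (2 to 3 N upward at the bar holds it).
- lid_bar (a point): centre of the lid's handle: a round steel bar 12 mm thick along the hinge direction (machine y), 84 mm between the axes of its two legs, 55 mm ahead of the lid's front edge in the lid's plane, free space below and behind it; 275 mm from the hinge axis; moves with the lid. Axes as the lid's: parallel to the machine's when closed.
- lid_hinge (a point): point on the hinge axis at mid-width, at the rear edge of the lid's underside (110 mm behind the machine's centre, 80.5 mm above the bench); the lid is 220 x 220 x 6 mm; lid_bar lies 275 mm ahead of and 3 mm above this point when closed. Turns with the lid: y is the hinge axis.
- pot: bystander: open steel pot, 80 mm across, 70 high, near left
- blank: bystander: standing steel cylinder, 32 mm across, 50 high, in front of the machine beside its handle
- tray: bystander: dark steel tray 70 x 130 mm, 45 high, two compartments, rough stones in one, behind the rest
- spare_lap: bystander: flat copper ring, 100 mm across, 10 thick, lying in front of the rest
- brush: bystander: hand brush 150 mm long, in front of the rest
- bottle: bystander: amber bottle, 60 mm across, 170 high, far left
- jar: bystander: closed glass jar, 70 mm across, 80 high, far right
Not all that is in view belongs to the job. Of the things that look like the slab, the smaller one is meant. Leave any purple look-alike of the rest alone.

How it is judged (in metres and radians):
On the way:
1. the stone leans in the rest, let go and still, while the lid is closed (angle between slab's own z axis and vertical between 0.46 and 0.68 rad and x of slab in the frame of rest between 0.004 and 0.044 m and y of slab in the frame of rest between -0.02 and 0.02 m and z of slab in the frame of rest between 0.036 and 0.06 m and contact force between slab and rest above 0.5 N and contact force between slab and the arm below 0.1 N and contact force between slab and the fingers below 0.1 N and linear speed of slab below 0.03 m/s and value of joint lid below 0.1 rad), for 0.3 s.
At the end, for the whole second after the job is handed in: The lid stands still at 45 to 55 degrees, held by the fingers (over 0.4 N) and not propped by the stone; the stone rests untouched in the drying rest, sloping 27 to 38 degrees from level, its origin within 20 mm sideways and 18 mm along of the described place and 36 to 60 mm high (angle between slab's own z axis and vertical between 0.46 and 0.68 rad and x of slab in the frame of rest between 0.004 and 0.044 m and y of slab in the frame of rest between -0.02 and 0.02 m and z of slab in the frame of rest between 0.036 and 0.06 m and contact force between slab and rest above 0.5 N and contact force between slab and the arm below 0.1 N and contact force between slab and the fingers below 0.1 N and linear speed of slab below 0.03 m/s and value of joint lid between 0.785 and 0.96 rad and velocity of joint lid between -0.1 and 0.1 rad/s and contact force between the fingers and lid above 0.4 N and contact force between slab and lid below 0.1 N); the arm keeps its last pose, push and grip.
It fails at once if a bystander is shifted by more than 20 mm (distance of any of pot, blank, tray, spare_lap, brush, bottle, jar from where it was at the start of the episode above 0.02 m).
It fails at once if the stone is dropped (moving faster than 0.6 m/s while not held) (linear speed of slab above 0.6 m/s and contact force between slab and the fingers below 0.1 N).
It also fails if it takes over 61 s, if anything falls off the work surface, if the arm or the gripper's body presses on something with over 40 N, if the wrist force passes 120 N, or if a joint passes its speed limit or range.

ROBOT

A 6-joint arm with a two-finger parallel gripper is mounted at the origin on the work surface. World frame = base frame: x ahead of the robot, y to its left, z up, the work surface at z = 0. Lengths are in m, angles in degrees, forces in N, time in s.
With the tool pointing down it reaches from about 0.375 to 0.925 m from the base axis. Payload 5.7 kg.
Tool frame: the origin (TCP) lies between the finger pads; the fingertips stand 17 mm ahead of it and the grasp point (between the pads) lies 2 mm behind it; x points along the fingers, z is the direction in which the jaws open and shut, and the axes are right-handed (so a half turn about x gives the same grasp; the last joint's range is limited). The gripper opens to 88 mm and grips with 3 to 60 N. Pads are 20 mm wide; open, the fingers measure 115 mm over their backs; the gripper's body (75 mm by 178 mm) begins 61 mm behind the grasp point.
Start: joints at [60.155, 20.558, 86.54, -0, 72.909, -6.595], TCP at [0.237, 0.551, 0.201] pointing down, gripper open.
Joint ranges: [-170.27, 170.27], [-57.76, 135], [12.27, 136.19], [-55.21, 235.2], [11.17, 155.16], [-170.74, 170.74]. Speed limits (degrees/s): [136.94, 136.94, 180, 180, 180, 180].

INTERFACE

Orientations are given as [roll, pitch, yaw] about the fixed x, y, z axes, in that order (R = Rz(yaw) Ry(pitch) Rx(roll)).
In Python, from cell import state, capture, calibration, finish_job, cut_out gives the robot as it stands.
- The arm moves only by the tool arm_command, never from a script. Its argument "series" is one flat list of numbers, 7 for each row, row after row: the shift along the tool's x, y, z in mm, then the turn, a rotation vector about the tool's x, y, z in degrees, then the finger opening in mm, from 0 to 87.8. In form: [x, y, z, ax, ay, az, gripper, x, y, z, ax, ay, az, gripper, ...]. A call has 1 to 5 rows; each row shifts and turns the commanded pose from where the row before left it, along the tool's axes as they then stand; what a row does not reach is not made up. A row lasts 1/8 s, in which the tool goes at most 62.5 mm and 10.7 degrees, less where a joint would pass 70% of its speed; a pose out of reach is approached as far as the arm can. A call with a gripper value outside its range is refused whole. The fingers move at their own pace and stop on an object; the grip force is fixed at half the most. Time passes only in rows, so rows that do not move let the fingers close. It gives the time, the measured TCP pose, the force and the opening at its end, in the units of the state.
- state(): the state, without advancing time (a new reading comes with each control period).
- capture(name): name is "side" or "top"; returns the picture (420x560x3 uint8, red, green, blue); there is no depth.
- calibration(name): a dict with "K" (3x3 intrinsics, pixels), "rvec" (rotation vector, rad) and "tvec" (3), from world to camera coordinates, as OpenCV has them. Camera axes: x right, y down, z forward; pixel columns grow to the right and rows downward; lengths in m; the calibration is good to about 2 mm. A picture is of the moment at which its call begins. calibration takes no time and is no camera call.
- finish_job(): hands the job in, once; it reports no verdict.
Trained networks look in the newest picture that a camera, given by its name, has taken for a name from the list of things; names that differ only in an ending like _2 or _b are one class to them, and where a whole thing is asked for, a point or a joint stands for the part that bears it (a point fixed in the world has none). Each returns a list of dicts, best first, with "p" (0 to 1); they miss things now and then, are a little off and sometimes report something else, mostly with a low value. They report only what shows in the picture. A call takes as long as a camera call. They do not tell look-alikes from the thing itself.
- cut_out(thing, camera): "region" (420x560 bool, what is visible of it) and "box" ([centre column, centre row, width, height] in pixels, round what is visible of it).
The state is a dict: "time": time; "joints": joint angles; "dq": joint speeds; "joint_torque": joint torques, N m; "ee_pos": TCP position; "ee_rot": TCP orientation; "contact_force": force on the tool from outside, world axes, zero at the start; "torque": the same for the moment, N m; "gripper_width": finger opening in m.
Only numpy, scipy, OpenCV 4.12 (cv2) and the standard library are available. Lean on these libraries where they do the work, as an engineer would, in place of code of your own. Each camera call takes 0.05 s, during which the arm holds its last target.

## Working session

There is one attempt and no reset: what is moved stays moved. The work goes in short steps, Python scripts to look and compute and a tool call to move; the robot and the scene stay as the last step left them, time stands still between calls to the robot, and variables do not carry over. Pictures are saved under pics/ and viewed, and the job is handed in when it is done.

Besides the shell and the picture viewer there is one more tool, called after ">>>" as name(argument=value, ...) on one line, values as JSON. arm_command: Moves the arm, as the interface text tells. Its arguments: {"type":"object","properties":{"series":{"type":"array","items":{"type":"number"}}},"required":["series"]}

```bash
mkdir -p pics; ls; python3 - <<'E'
from cell import *
import cv2
s=state();print(s)
for n in("side","top"):
    im=capture(n);cv2.imwrite(f"pics/{n}0.png",im[:,:,::-1]);print(n,calibration(n))
E
```

```text
pics
{'time': 0.0, 'joints': array([ 6.01567766e+01,  2.05990706e+01,  8.65966423e+01, -7.04193336e-04,
        7.29071235e+01, -6.59487876e+00]), 'dq': array([-0.03955557,  0.01317087, -0.01304121,  0.06348837,  0.0509832 ,
        0.12470849]), 'joint_torque': array([ 1.59722600e-03, -5.15392613e+01, -2.70729285e+01,  6.76633674e-02,
        3.50149116e-02, -1.09082926e-04]), 'ee_pos': array([0.23649224, 0.55066454, 0.20051339]), 'ee_rot': array([ 173.77992315,   89.89716142, -119.46821389]), 'contact_force': array([-0.21663   , -0.84223965, -0.82269958]), 'torque': array([-0.01974406,  0.01167863, -0.02644202]), 'gripper_width': 0.08759919070729345}
side {'K': array([[405.09522518,   0.        , 273.79602329],
       [  0.        , 405.09522518, 208.77769848],
       [  0.        ,   0.        ,   1.        ]]), 'rvec': array([ 2.13968676, -0.84654233,  0.37574805]), 'tvec': array([-0.37615167,  0.3430915 ,  0.90516515])}
top {'K': array([[410.46077207,   0.        , 281.21667071],
       [  0.        , 410.46077207, 211.64211641],
       [  0.        ,   0.        ,   1.        ]]), 'rvec': array([ 2.12507952, -2.16046207,  0.12008815]), 'tvec': array([0.05144775, 0.56029919, 1.17128082])}
```

View pics/side0.png

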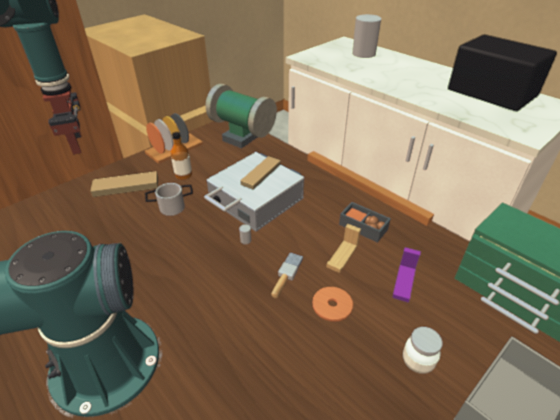

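View pics/top0.png

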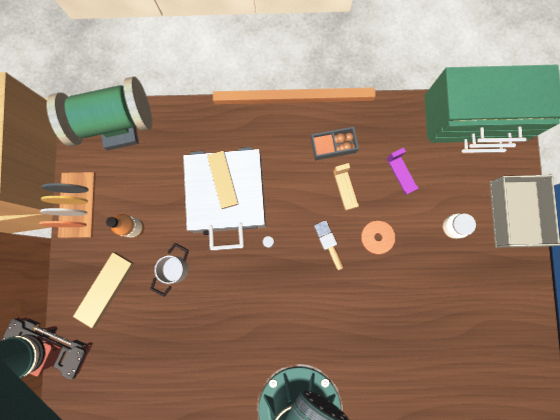

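```bash
cat > h.py <<'E'
from cell import *
import numpy as np, cv2
from scipy.optimize import minimize
from scipy.spatial.transform import Rotation as R
def proj(n,P):
    c=calibration(n); p,_=cv2.projectPoints(np.asarray(P,float).reshape(-1,1,3),c['rvec'],c['tvec'],c['K'],None); return p[:,0]
def ray(n,uv,z):
    c=calibration(n);Rm=cv2.Rodrigues(c['rvec'])[0];o=-Rm.T@c['tvec'];d=Rm.T@np.linalg.inv(c['K'])@[uv[0],uv[1],1];return o+d*(z-o[2])/d[2]
def box(x0,x1,y0,y1,z0,z1): return np.array([[x,y,z] for x in(x0,x1) for y in(y0,y1) for z in(z0,z1)])
def tr(P,x,y,z,yaw): return P@R.from_euler('z',yaw,degrees=True).as_matrix().T+[x,y,z]
def mask(n,boxes,S=4):
    m=np.zeros((420*S,560*S),np.uint8)
    for b in boxes:
        q=cv2.convexHull(((proj(n,b)+.5)*S).astype(np.float32)).round().astype(np.int32); cv2.fillPoly(m,[q],255)
    return cv2.resize(m,(560,420),interpolation=cv2.INTER_AREA)/255.
def fit(boxes,z,x0,regs):
    def cost(v):
        c=0
        for n,r in regs.items():
            m=mask(n,[tr(b,v[0],v[1],z,v[2]*500) for b in boxes]); r=r.astype(float)
            c+=1-np.minimum(m,r).sum()/np.maximum(m,r).sum()
        return c
    x0=np.array([x0[0],x0[1],x0[2]/500])
    r=minimize(cost,x0,method='Nelder-Mead',options=dict(initial_simplex=[x0,x0+[.01,0,0],x0+[0,.01,0],x0+[0,0,.02]],xatol=1e-4,fatol=1e-4))
    return r.x*[1,1,500],r.fun
SLAB=[box(-.08,.08,-.025,.025,0,.02)]
REST=[box(-.0625,.0625,-.02,.02,0,.008),box(-.0625,-.0515,-.02,.02,0,.014),box(.0485,.0625,-.02,.02,0,.063)]
E
python3 - <<'E'
from h import *
import pickle
D={}
for t in ("slab","rest","machine","lid","lid_bar","blank"):
    for n in ("side","top"):
        D[t,n]=cut_out(t,n)
        print(t,n,[(round(d['p'],2),np.round(d['box']).astype(int).tolist(),int(d['region'].sum())) for d in D[t,n]])
pickle.dump(D,open('D.pkl','wb'))
print(ray('top',(222,180),.1065),ray('top',(346,187),0.01),ray('side',(262,172),.1065),ray('side',(341,256),.01),ray('top',(102,290),.02))
E
```

```text
slab side [(0.87, [261, 173, 37, 35], 586)]
slab top [(0.75, [225, 179, 29, 56], 945), (0.57, [105, 288, 60, 76], 1873)]
rest side [(0.68, [342, 248, 36, 47], 687), (0.62, [406, 274, 24, 59], 873)]
rest top [(0.91, [344, 186, 22, 50], 630)]
machine side [(0.65, [256, 191, 103, 76], 4202)]
machine top [(0.81, [225, 197, 76, 102], 5590)]
lid side [(0.81, [253, 181, 94, 59], 2465)]
lid top [(0.81, [224, 197, 80, 104], 5159)]
lid_bar side [(0.6, [254, 181, 103, 58], 2629)]
lid_bar top [(0.78, [221, 200, 82, 101], 4988), (0.42, [380, 237, 35, 38], 818)]
blank side [(0.69, [246, 234, 9, 20], 196), (0.31, [421, 350, 37, 46], 1375)]
blank top [(0.44, [271, 241, 18, 14], 99)]
[0.64472087 0.20615946 0.1065    ] [ 0.63652808 -0.15454794  0.01      ] [0.64366136 0.19373057 0.1065    ] [ 0.62206766 -0.1578152   0.01      ] [0.34031937 0.57352178 0.02      ]
```

```bash
python3 - <<'E'
import cv2
a=cv2.imread('pics/top0.png')[130:280,80:430];cv2.imwrite('pics/c0.png',cv2.resize(a,None,fx=2.2,fy=2.2,interpolation=2))
E
```

```text
(no output)
```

View pics/c0.png

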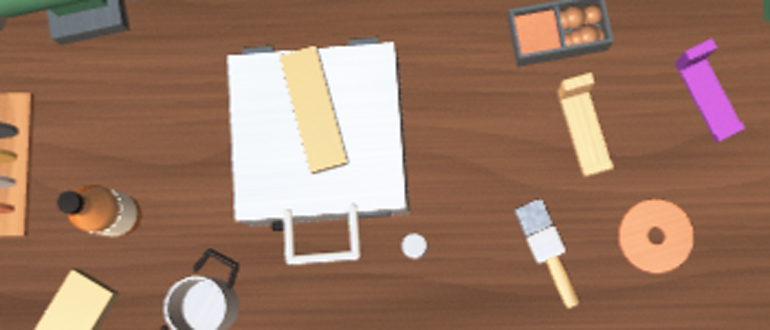

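The crop shows the slab on the lid at top pixel (222,180), and the larger look-alike lies on the bench at (102,290). The pale rest is at (346,187) with its upright at the far end, and its purple look-alike is at (403,172). I choose the slab on the lid and the pale rest, then fit their poses.

```bash
cat > seg.py <<'E'
from h import *
def col(n,im,bx,f):
    hsv=cv2.cvtColor(im,cv2.COLOR_RGB2HSV).astype(int); m=f(hsv); r=np.zeros((420,560),np.uint8)
    c,w=bx[:2],bx[2:]; a=[int(c[0]-w[0]/2-6),int(c[0]+w[0]/2+6),int(c[1]-w[1]/2-6),int(c[1]+w[1]/2+6)]
    r[a[2]:a[3],a[0]:a[1]]=m[a[2]:a[3],a[0]:a[1]]
    k,l,s,_=cv2.connectedComponentsWithStats(r); i=1+s[1:,4].argmax(); return l==i
E
python3 - <<'E'
from seg import *
import pickle
D=pickle.load(open('D.pkl','rb'))
im={n:cv2.imread(f'pics/{n}0.png')[:,:,::-1].copy() for n in('side','top')}
for n,uv in (('top',(222,180)),('side',(262,172)),('top',(346,190)),('side',(341,258)),('top',(200,200)),('top',(320,200)),('side',(350,235))):
    print(n,uv,cv2.cvtColor(im[n],cv2.COLOR_RGB2HSV)[uv[1],uv[0]])
f=lambda h:(h[...,0]>12)&(h[...,0]<28)&(h[...,1]>55)&(h[...,2]>125)
vis={n:im[n].copy() for n in im}
for t,B,z,x0 in (('slab',SLAB,.0865,(.645,.2,15)),('rest',REST,0,(.63,-.155,15))):
    regs={n:col(n,im[n],D[t,n][0]['box'],f) for n in im}
    print(t,{n:(int(r.sum()),int(D[t,n][0]['region'].sum())) for n,r in regs.items()})
    for nm,rg in (('both',regs),('top',{'top':regs['top']}),('side',{'side':regs['side']})):
        v,c=fit(B,z,x0,rg); print(' ',nm,v.round(4),round(c,3))
        if nm=='both':
            for n in im:
                for b in B:
                    q=proj(n,tr(b,v[0],v[1],z,v[2]))
                    cv2.polylines(vis[n],[cv2.convexHull(q.astype(np.float32)).round().astype(np.int32)],True,(255,0,0),1)
a=vis['top'][130:280,150:400];b=vis['side'][130:290,180:430]
cv2.imwrite('pics/fit0.png',cv2.resize(np.vstack([a,b]),None,fx=1.9,fy=1.9,interpolation=cv2.INTER_NEAREST)[:,:,::-1])
E
```

```text
top (222, 180) [ 21  85 246]
side (262, 172) [ 19 108 193]
top (346, 190) [ 23  71 250]
side (341, 258) [ 20 110 214]
top (200, 200) [103   7 252]
top (320, 200) [ 11 128 134]
side (350, 235) [ 15 133 173]
slab {'side': (481, 586), 'top': (958, 945)}
  both [ 0.6501  0.2078 16.1575] 0.38
  top [ 0.6495  0.2074 15.364 ] 0.088
  side [ 0.6534  0.2137 17.9905] 0.271
rest {'side': (779, 687), 'top': (688, 630)}
  both [ 0.6331 -0.152  15.2401] 0.144
  top [ 0.6325 -0.153  15.7955] 0.07
  side [ 0.6345 -0.1508 15.3345] 0.064
```

View pics/fit0.png

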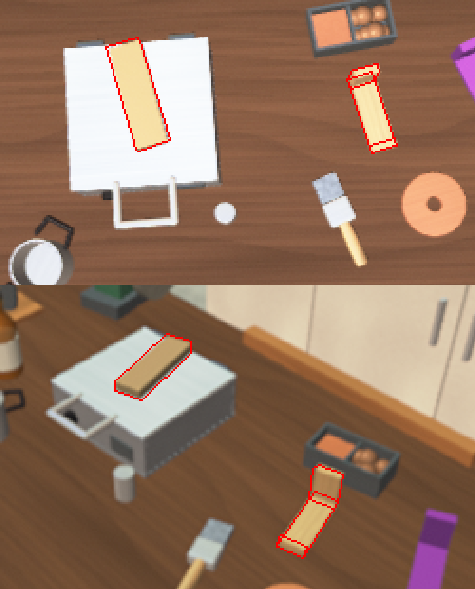

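```bash
cat >> h.py <<'E'
LID=[box(-.11,.11,-.11,.11,.0805,.0865),box(-.171,-.159,-.048,.048,.0775,.0895),box(-.171,-.11,-.048,-.036,.0775,.0895),box(-.171,-.11,.036,.048,.0775,.0895)]
E
python3 - <<'E'
from seg import *
import pickle
D=pickle.load(open('D.pkl','rb'))
im={n:cv2.imread(f'pics/{n}0.png')[:,:,::-1].copy() for n in('side','top')}
f=lambda h:(h[...,0]>10)&(h[...,0]<28)&(h[...,1]>50)&(h[...,2]>90)
regs={n:col(n,im[n],D['slab',n][0]['box'],f) for n in im}
print(regs['side'].sum())
for nm,rg in (('both',regs),('side',{'side':regs['side']})):
    v,c=fit(SLAB,.0865,(.65,.2,15),rg); print(' ',nm,v.round(4),round(c,3))
r={}
t=175
g=lambda h:(((h[...,1]<40)&(h[...,2]>t))|((h[...,0]>12)&(h[...,0]<28)&(h[...,1]>50)&(h[...,2]>200)))
r['top']=col('top',im['top'],[224,199,90,106],g)
t=150
g2=lambda h:(((h[...,1]<45)&(h[...,2]>150)))
s=col('side',im['side'],[254,181,105,62],g2); r['side']=s|regs['side']
S=[tr(SLAB[0],0,0,0,0)]
for nm,rg in (('top',{'top':r['top']}),('side',{'side':r['side']}),('both',r)):
    v,c=fit(LID,0,(.65,.2,3),rg); print(nm,v.round(4),round(c,3))
vis={n:im[n].copy() for n in im}
for n in im:
    for b in LID[:2]: cv2.polylines(vis[n],[cv2.convexHull(proj(n,tr(b,v[0],v[1],0,v[2])).astype(np.float32)).round().astype(np.int32)],True,(255,0,0),1)
bs=[ (r[n]*255).astype(np.uint8)[:,:,None].repeat(3,2) for n in im]
a=vis['top'][130:280,150:300];b=vis['side'][130:280,180:330]
cv2.imwrite('pics/fit1.png',cv2.resize(np.vstack([np.hstack([a,b]),np.hstack([bs[1][130:280,150:300],bs[0][130:280,180:330]])]),None,fx=2,fy=2,interpolation=0)[:,:,::-1])
E
```

```text
937
  both [ 0.6557  0.2092 14.6525] 0.718
  side [ 0.6627  0.2151 12.5257] 0.471
top [0.6243 0.2071 3.3711] 0.042
side [0.6264 0.211  3.4404] 0.194
both [0.6248 0.2083 3.6397] 0.244
```

View pics/fit1.png

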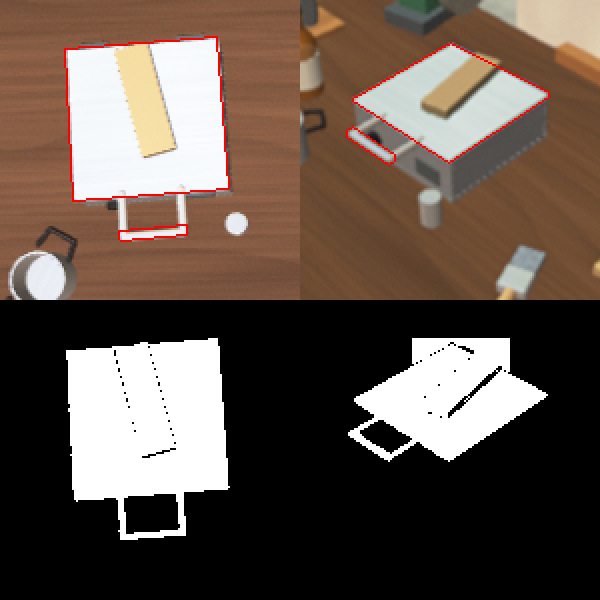

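```bash
cat >> h.py <<'E'
def pose():
    s=state(); return s['ee_pos'],R.from_euler('xyz',s['ee_rot'],degrees=True)
def goalR(yaw,tilt,sgn=1):
    # tool down, jaw (z) along sgn*frame y ; frame yawed; then pitched about frame y by tilt (neg: +x end up)
    Z=R.from_euler('z',yaw,degrees=True); x=np.array([0,0,-1.]);z=np.array([0,sgn,0.]);y=np.cross(z,x)
    return Z*R.from_euler('y',tilt,degrees=True)*R.from_matrix(np.c_[x,y,z])
def step(gp,gR,cur=None):
    p,r=cur if cur else pose(); return (r.inv().apply(np.array(gp)-p)*1000).round(1),np.degrees((r.inv()*gR).as_rotvec()).round(1)
E
python3 - <<'E'
from h import *
p,r=pose();print(state()['time']);print(r.as_matrix().round(2))
for s in(1,-1): print(s,step([.65,.208,.2],goalR(15.5,0,s)), step([.46,.197,.2],goalR(93.4,0,s)))
E
```

```text
0.7
[[ 0.   -0.92  0.39]
 [ 0.    0.39  0.92]
 [-1.   -0.    0.  ]]
1 (array([   1.4, -515.1, -152.3]), array([-38.7,   0. ,   0. ])) (array([   1.4, -344.9, -237.4]), array([-116.6,   -0. ,    0. ]))
-1 (array([   1.4, -515.1, -152.3]), array([141.3,   0. ,  -0. ])) (array([   1.4, -344.9, -237.4]), array([63.4,  0. ,  0. ]))
```

>>> arm_command(series=[-40,0,0,0,0,0,87,-40,-20,0,0,0,0,87,0,-50,-15,0,0,0,87,0,-50,-15,0,0,0,87,0,-50,-15,0,0,0,87])

```text
time: 1.32
ee_pos: [0.3763, 0.4418, 0.2816]
ee_rot: [-29.7, 90.0, 37.0]
contact_force: [1.0, 0.1, 0.2]
gripper_width: 0.087
```

>>> arm_command(series=[0,-50,-15,0,0,0,87,0,-50,-15,0,0,0,87,0,-50,-15,0,0,0,87,0,-50,-15,0,0,0,87,0,-50,-15,0,0,0,87])

```text
time: 1.95
ee_pos: [0.5766, 0.274, 0.2814]
ee_rot: [-18.0, 90.0, 48.8]
contact_force: [0.1, 0.6, -0.2]
gripper_width: 0.087
```

>>> arm_command(series=[0,-50,-15,0,0,0,87,0,0,0,-9.5,0,0,87,0,0,0,-9.5,0,0,87,0,0,0,-9.5,0,0,87,0,0,0,-9.5,0,0,87])

```text
time: 2.58
ee_pos: [0.6154, 0.2416, 0.2812]
ee_rot: [98.9, 90.0, -156.1]
contact_force: [-0.1, 0.4, 0.3]
gripper_width: 0.0869
```

```bash
python3 - <<'E'
from h import *
print(pose()[0],state()['time'],state()['joints'].round(1),state()['contact_force'])
print(step([.65,.208,.15],goalR(15.5,0,1)))
E
```

```text
[0.61536235 0.24157612 0.28120689] 2.575 [ 15.5  22.6  72.1  -0.   85.4 -89.6] [-0.06485906  0.35480721  0.29172615]
(array([131.2, -24.8, -41.4]), array([-0.4, -0. , -0. ]))
```

>>> arm_command(series=[0,-25,-41,-0.4,0,0,80,45,0,0,0,0,0,80,45,0,0,0,0,0,80,41,0,0,0,0,0,80,0,0,0,0,0,0,80])

```text
time: 3.2
ee_pos: [0.647, 0.2077, 0.1467]
ee_rot: [87.3, 89.6, -167.6]
contact_force: [-0.9, -0.7, 0.3]
gripper_width: 0.0798
```

```bash
python3 - <<'E'
from h import *
print(pose()[0],state()['time'],state()['joints'].round(1),state()['contact_force'])
print(step([.65,.208,.1055],goalR(15.5,0,1)))
a=capture('top')[120:240,150:300];b=capture('side')[90:210,180:330]
cv2.imwrite('pics/g1.png',cv2.resize(np.hstack([a,b]),None,fx=2.6,fy=2.6,interpolation=2)[:,:,::-1])
E
```

```text
[0.64700357 0.2076573  0.14670021] 3.2 [ 12.   30.   78.9  -0.   71.6 -93.2] [-0.87680609 -0.71370043  0.28484635]
(array([41.2, -3.3, -0.5]), array([-0.4,  0. , -0.4]))
```

View pics/g1.png

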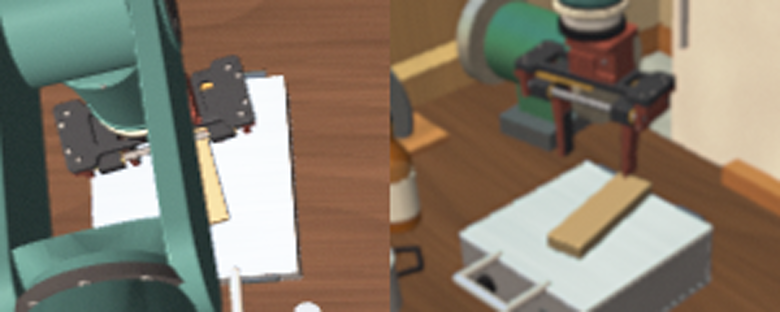

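```bash
python3 - <<'E'
from h import *
p,r=pose()
q=np.array([p+r.apply([.017,0,s*.04]) for s in(1,-1)]+[p])
for n,o in(('side',(180,90)),('top',(150,120))): print(n,((proj(n,q)-o)*2.6-[ -390 if n=='side' else 0,0]).round())
E
```

```text
side [[571. 178.]
 [627. 196.]
 [598. 175.]]
top [[144. 156.]
 [217. 135.]
 [178. 142.]]
```

```bash
python3 - <<'E'
from h import *
b=capture('side').copy()
p,r=pose()
for q in [p+r.apply([a,0,s*.04]) for s in(1,-1) for a in (.017,-.002,-.063)]:
    u=proj('side',q)[0].round().astype(int); b[u[1],u[0]]=(0,255,0)
for w in (-.01,.01):
  u=proj('side',p+r.apply([.017,w,-.04]))[0].round().astype(int); b[u[1],u[0]]=(255,255,0)
cv2.imwrite('pics/g2.png',cv2.resize(b[95:185,220:310],None,fx=6.5,fy=6.5,interpolation=0)[:,:,::-1])
E
```

```text
(no output)
```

View pics/g2.png

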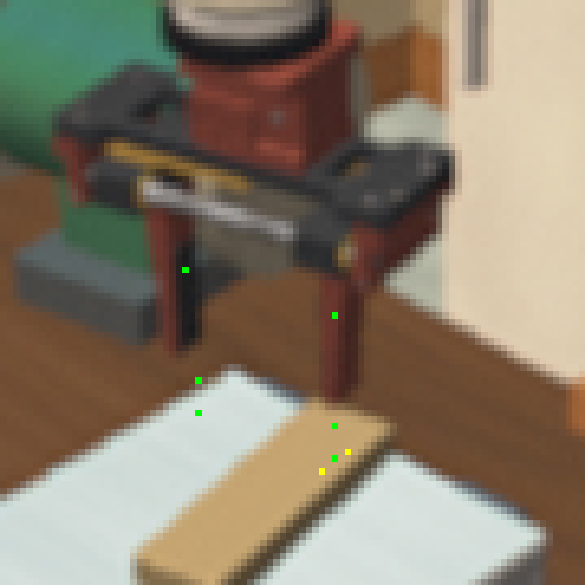

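```bash
python3 - <<'E'
from h import *
p,r=pose(); s=state(); print(p,s['ee_rot'],s['time'],s['joints'])
ims=[]
for n,o in(('side',(200,60)),('top',(140,110))):
    b=capture(n).copy()
    for (a,w,h) in [(a,w,h) for a in(-.063,) for w in(-.0375,.0375) for h in(-.089,.089)]+[(a,0,h) for a in (.017,-.02,-.063) for h in(-.04,.04)]:
        u=proj(n,p+r.apply([a,w,h]))[0].round().astype(int); b[u[1],u[0]]=(0,255,0) if a<0 else (255,255,0)
    ims.append(cv2.resize(b[o[1]:o[1]+130,o[0]:o[0]+130],None,fx=3,fy=3,interpolation=0))
cv2.imwrite('pics/g3.png',np.hstack(ims)[:,:,::-1])
E
```

```text
[0.65138584 0.20870742 0.15233978] [-95.16556688  89.83947429   9.98675006] 3.35 [ 1.19878190e+01  2.96977307e+01  7.85532490e+01 -5.90764595e-03
  7.15885925e+01 -9.31626399e+01]
```

View pics/g3.png

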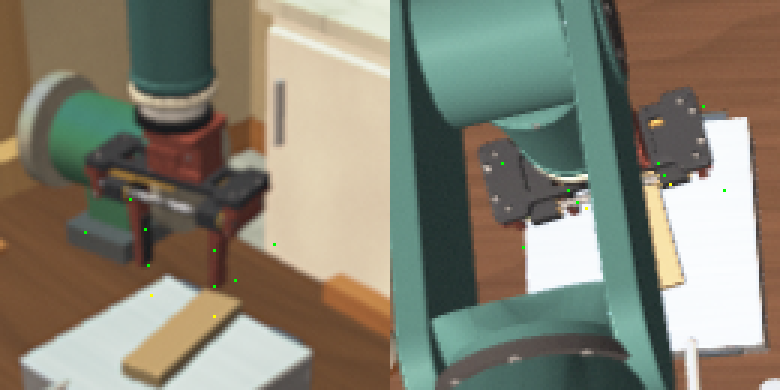

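>>> arm_command(series=[20,0,0,0,0,0,80,14,0,0,0,0,0,80,8,0,0,0,0,0,80,2,0,0,0,0,0,80,0,0,0,0,0,0,80])

```text
time: 4.08
ee_pos: [0.6502, 0.2084, 0.1066]
ee_rot: [-112.2, 90.0, -7.1]
contact_force: [0.1, 0.2, 0.1]
gripper_width: 0.08
```

```bash
python3 - <<'E'
from h import *
p,r=pose(); s=state(); print(p,s['time'],s['joints'].round(1),s['contact_force'])
ims=[]
for n,o in(('side',(200,80)),('top',(150,120))):
    b=capture(n).copy()
    for (a,w,h) in [(a,0,h) for a in (.017,-.02,-.063) for h in(-.04,.04)]:
        u=proj(n,p+r.apply([a,w,h]))[0].round().astype(int); b[u[1],u[0]]=(0,255,0) if a<0 else (255,255,0)
    ims.append(cv2.resize(b[o[1]:o[1]+110,o[0]:o[0]+110],None,fx=3.6,fy=3.6,interpolation=0))
cv2.imwrite('pics/g4.png',np.hstack(ims)[:,:,::-1]);p,r=pose(); s=state(); print(p,s['time'])
E
```

```text
[0.65018995 0.2084386  0.10657846] 4.075 [ 12.   32.2  81.1  -0.   66.7 -93.2] [0.13597086 0.23607517 0.13861997]
[0.65044455 0.20847617 0.10687114] 4.175
```

View pics/g4.png

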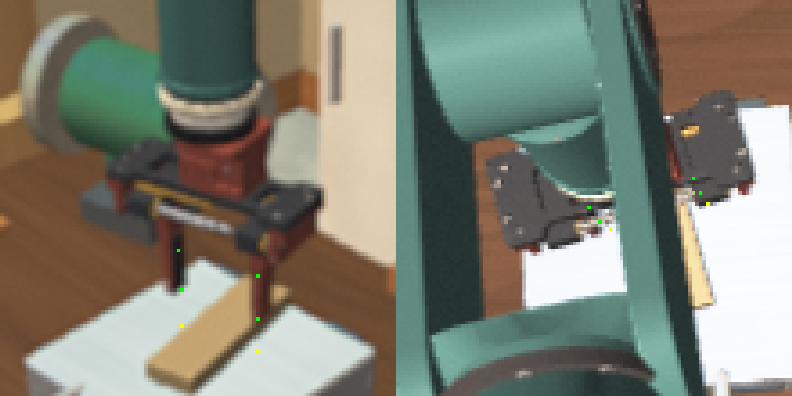

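>>> arm_command(series=[1,0,0,0,0,0,80,1,0,0,0,0,0,80])

```text
time: 4.42
ee_pos: [0.6501, 0.2084, 0.1045]
ee_rot: [-100.3, 90.0, 4.8]
contact_force: [-0.1, -0.1, -0.6]
gripper_width: 0.0798
```

>>> arm_command(series=[1,0,0,0,0,0,80,0,0,0,0,0,0,80])

```text
time: 4.68
ee_pos: [0.6499, 0.2084, 0.1032]
ee_rot: [106.7, 90.0, -148.1]
contact_force: [-0.3, -1.0, -0.4]
gripper_width: 0.0802
```

>>> arm_command(series=[1,0,0,0,0,0,80,0,0,0,0,0,0,80])

```text
time: 4.92
ee_pos: [0.6499, 0.2084, 0.1022]
ee_rot: [104.2, 90.0, -150.7]
contact_force: [-0.3, 1.0, 0.8]
gripper_width: 0.0797
```

>>> arm_command(series=[2,0,0,0,0,0,80,0,0,0,0,0,0,80])

```text
time: 5.18
ee_pos: [0.6498, 0.2083, 0.1001]
ee_rot: [96.1, 90.0, -158.8]
contact_force: [-0.9, 0.5, 0.2]
gripper_width: 0.0801
```

>>> arm_command(series=[2,0,0,0,0,0,80,0,0,0,0,0,0,80])

```text
time: 5.42
ee_pos: [0.6498, 0.2083, 0.0981]
ee_rot: [94.6, 90.0, -160.3]
contact_force: [0.2, -0.3, -1.1]
gripper_width: 0.0799
```

>>> arm_command(series=[2,0,0,0,0,0,80,0,0,0,0,0,0,80])

```text
time: 5.68
ee_pos: [0.6498, 0.2083, 0.0961]
ee_rot: [98.3, 90.0, -156.5]
contact_force: [0.3, -0.3, -0.0]
gripper_width: 0.08
```

```bash
python3 - <<'E'
from h import *
p,r=pose(); s=state(); print(p,s['time'],s['joints'].round(1),s['contact_force'])
n='side';b=capture(n).copy()
for (a,w,h) in [(a,0,h) for a in (.017,-.02,-.063) for h in(-.04,.04)]:
        u=proj(n,p+r.apply([a,w,h]))[0].round().astype(int); b[u[1],u[0]]=(0,255,0) if a<0 else (255,255,0)
cv2.imwrite('pics/g5.png',cv2.resize(b[80:200,190:310],None,fx=5,fy=5,interpolation=2)[:,:,::-1])
E
```

```text
[0.64982635 0.20832525 0.09611651] 5.675 [ 12.   32.8  81.7  -0.   65.6 -93.2] [ 0.25166149 -0.31015953 -0.00916982]
```

View pics/g5.png

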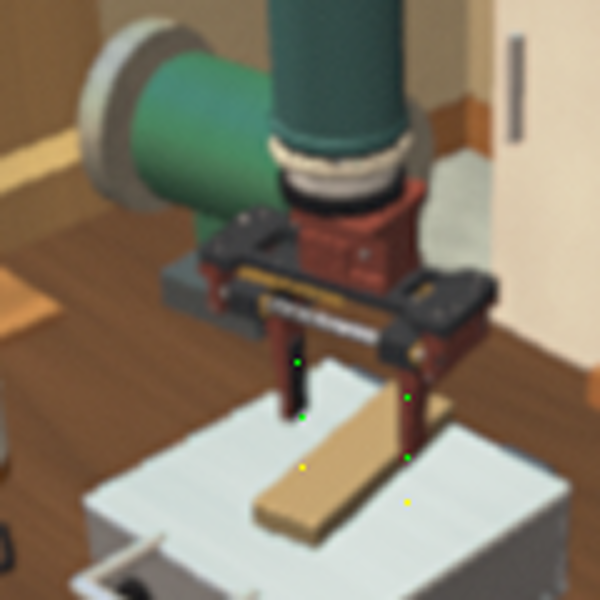

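```bash
python3 - <<'E'
from h import *
p=np.array([.2365,.5507,.2005]);r=R.from_euler('xyz',[173.78,89.9,-119.47],degrees=True)
ims=[]
for n,o in(('side',(30,60)),('top',(0,300))):
    b=cv2.imread(f'pics/{n}0.png')
    for (a,w,h) in [(a,0,h) for a in (.017,-.02,-.063) for h in(-.044,.044)]:
        u=proj(n,p+r.apply([a,w,h]))[0].round().astype(int); b[u[1],u[0]]=(0,255,0) if a<0 else (0,255,255)
    ims.append(cv2.resize(b[o[1]:o[1]+120,o[0]:o[0]+120],None,fx=3.3,fy=3.3,interpolation=0))
cv2.imwrite('pics/g6.png',np.hstack(ims))
for n in('side','top'):
    c=calibration(n);print(n,(-cv2.Rodrigues(c['rvec'])[0].T@c['tvec']).round(3))
E
```

```text
side [-0.035 -0.608  0.841]
top [0.401 0.018 1.236]
```

View pics/g6.png

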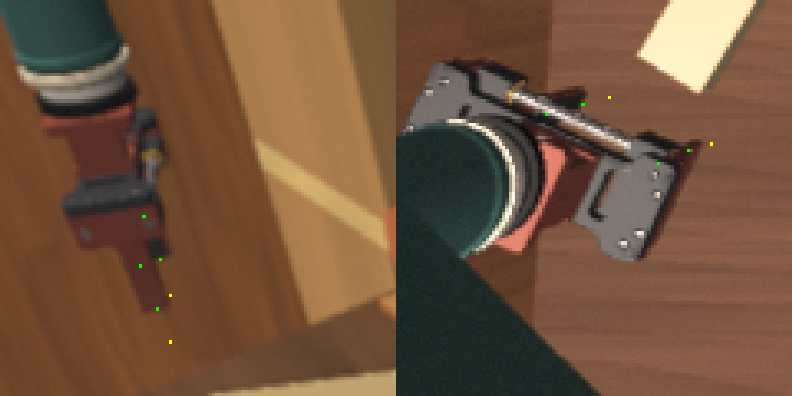

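>>> arm_command(series=[8,0,0,0,0,0,80,6,0,0,0,0,0,80,0,0,0,0,0,0,80])

```text
time: 6.1
ee_pos: [0.6492, 0.2082, 0.0813]
ee_rot: [89.5, 89.9, -165.3]
contact_force: [-0.4, 0.2, -0.4]
gripper_width: 0.0801
```

>>> arm_command(series=[3,0,0,0,0,0,80,0,0,0,0,0,0,80])

```text
time: 6.35
ee_pos: [0.6499, 0.2083, 0.0791]
ee_rot: [100.4, 90.0, -154.5]
contact_force: [0.6, -0.6, -0.4]
gripper_width: 0.08
```

>>> arm_command(series=[2,0,0,0,0,0,80,0,0,0,0,0,0,80])

```text
time: 6.6
ee_pos: [0.65, 0.2084, 0.0773]
ee_rot: [115.9, 90.0, -138.9]
contact_force: [1.0, -0.3, -0.3]
gripper_width: 0.0803
```

```bash
python3 - <<'E'
from h import *
p,r=pose(); s=state(); print(p,s['time'],s['joints'].round(1),s['contact_force'])
n='side';b=capture(n).copy()
for (a,w,h) in [(a,0,h) for a in (.017,-.02,-.063) for h in(-.04,.04)]:
        u=proj(n,p+r.apply([a,w,h]))[0].round().astype(int); b[u[1],u[0]]=(0,255,0) if a<0 else (255,255,0)
cv2.imwrite('pics/g7.png',cv2.resize(b[90:210,190:310],None,fx=5,fy=5,interpolation=2)[:,:,::-1])
E
```

```text
[0.64995725 0.20835647 0.07727766] 6.6 [ 12.   33.9  82.6  -0.   63.5 -93.2] [ 0.98243919 -0.27153678 -0.25124662]
```

View pics/g7.png

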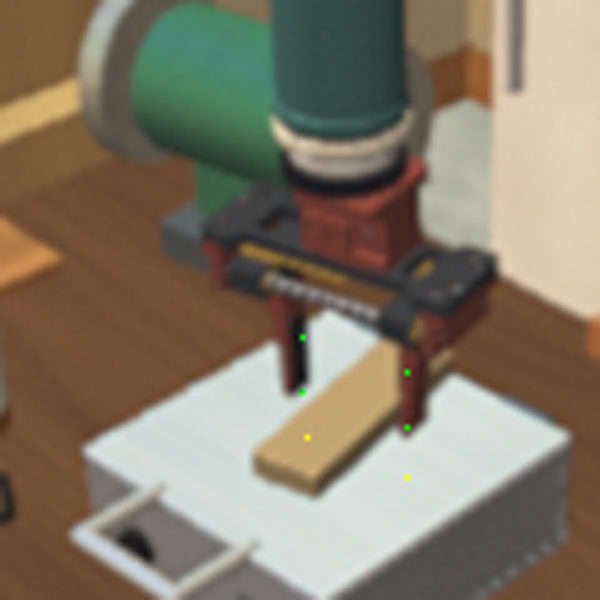

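>>> arm_command(series=[2,0,0,0,0,0,80,0,0,0,0,0,0,80])

```text
time: 6.9
ee_pos: [0.6498, 0.2083, 0.0751]
ee_rot: [103.3, 90.0, -151.6]
contact_force: [-0.7, 0.5, 0.5]
gripper_width: 0.08
```

>>> arm_command(series=[1.5,0,0,0,0,0,80,0,0,0,0,0,0,80])

```text
time: 7.15
ee_pos: [0.6499, 0.2084, 0.0736]
ee_rot: [104.6, 90.0, -150.3]
contact_force: [0.4, -0.5, -0.1]
gripper_width: 0.0797
```

>>> arm_command(series=[1.5,0,0,0,0,0,80,0,0,0,0,0,0,80])

```text
time: 7.4
ee_pos: [0.6498, 0.2084, 0.0722]
ee_rot: [99.5, 90.0, -155.4]
contact_force: [-0.9, 0.3, -0.6]
gripper_width: 0.0798
```

>>> arm_command(series=[1,0,0,0,0,0,80,0,0,0,0,0,0,80])

```text
time: 7.65
ee_pos: [0.6499, 0.2084, 0.0712]
ee_rot: [93.4, 90.0, -161.4]
contact_force: [0.3, -0.2, 0.0]
gripper_width: 0.0799
```

>>> arm_command(series=[1,0,0,0,0,0,80,0,0,0,0,0,0,80])

```text
time: 7.9
ee_pos: [0.6499, 0.2084, 0.0703]
ee_rot: [110.9, 90.0, -143.9]
contact_force: [0.0, -0.4, -0.7]
gripper_width: 0.0803
```

>>> arm_command(series=[1,0,0,0,0,0,80,0,0,0,0,0,0,80])

```text
time: 8.15
ee_pos: [0.6499, 0.2083, 0.0692]
ee_rot: [111.5, 90.0, -143.3]
contact_force: [0.7, 0.5, -0.5]
gripper_width: 0.0802
```

>>> arm_command(series=[1,0,0,0,0,0,80,0,0,0,0,0,0,80])

```text
time: 8.4
ee_pos: [0.6499, 0.2084, 0.0682]
ee_rot: [100.3, 90.0, -154.5]
contact_force: [-0.6, 0.7, -0.6]
gripper_width: 0.0798
```

```bash
python3 - <<'E'
from h import *
p,r=pose(); s=state(); print(p,s['time'],s['joints'].round(1),s['contact_force'])
n='side';b=capture(n).copy()
for (a,w,h) in [(a,0,h) for a in (.017,-.02,-.063) for h in(-.04,.04)]:
        u=proj(n,p+r.apply([a,w,h]))[0].round().astype(int); b[u[1],u[0]]=(0,255,0) if a<0 else (255,255,0)
cv2.imwrite('pics/g8.png',cv2.resize(b[110:190,230:310],None,fx=7,fy=7,interpolation=2)[:,:,::-1])
E
```

```text
[0.64991798 0.20837082 0.06823779] 8.4 [ 12.   34.5  83.   -0.   62.6 -93.2] [-0.55901599  0.70000699 -0.63133437]
```

View pics/g8.png

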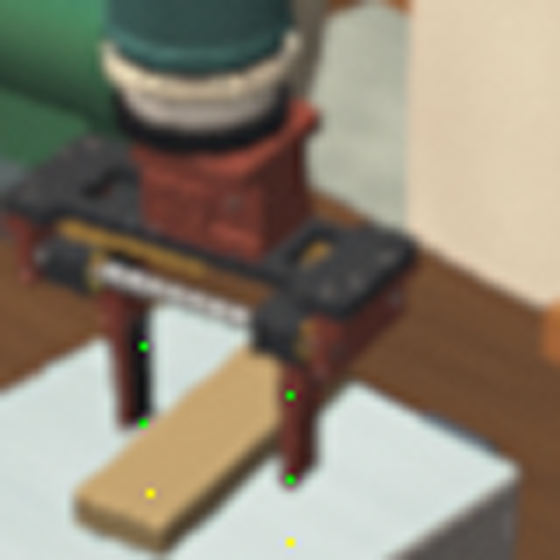

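>>> arm_command(series=[0,0,0,0,0,0,40,0,0,0,0,0,0,40,0,0,0,0,0,0,40,0,0,0,0,0,0,40])

```text
time: 8.95
ee_pos: [0.65, 0.2083, 0.0683]
ee_rot: [171.2, 90.0, -83.6]
contact_force: [-0.9, -0.6, -0.3]
gripper_width: 0.0499
```

```bash
python3 - <<'E'
from h import *
p,r=pose(); s=state(); print(p,s['time'],s['joints'].round(1),s['contact_force'],s['gripper_width'])
b=capture('side').copy()
cv2.imwrite('pics/g9.png',cv2.resize(b[110:190,230:310],None,fx=7,fy=7,interpolation=2)[:,:,::-1])
E
```

```text
[0.65004397 0.20826638 0.06834337] 8.95 [ 12.   34.5  82.9  -0.   62.6 -93.2] [-0.88954079 -0.56524451 -0.34274548] 0.049938793279158636
```

View pics/g9.png

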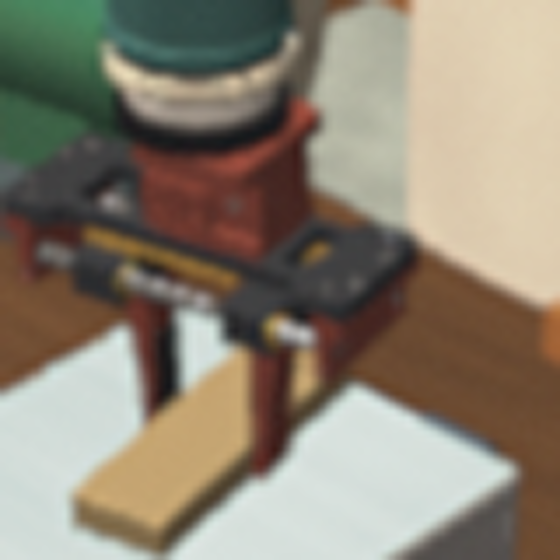

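>>> arm_command(series=[-10,0,0,0,0,0,40,-25,0,0,0,0,0,40,-40,0,0,0,0,0,40,-25,0,0,0,0,0,40,0,0,0,0,0,0,40])

```text
time: 9.62
ee_pos: [0.6516, 0.2088, 0.171]
ee_rot: [-92.9, 89.7, 12.2]
contact_force: [1.2, 0.3, -3.0]
gripper_width: 0.0497
```

```bash
python3 - <<'E'
from h import *
p,r=pose(); s=state(); print(p,s['time'],s['joints'].round(1),s['contact_force'],s['gripper_width'])
# target of tool for seat with height extra
Z=R.from_euler('z',15.5,degrees=True)
seat=np.array([.633,-.1525,0])+Z.apply([.022,0,.048])
gR=goalR(15.5,-30,1)
for h in (.08,):
    tp=seat+[0,0,h]-gR.apply([-.0182,0,0]); print('tcp',tp)
    # translate first, with current orientation
    print(step(tp+[0,0,.0],r), np.degrees((r.inv()*gR).as_rotvec()).round(1))
b=capture('side').copy()
cv2.imwrite('pics/g10.png',cv2.resize(b[70:190,190:310],None,fx=5,fy=5,interpolation=2)[:,:,::-1])
E
```

```text
[0.6516289  0.20884404 0.17104182] 9.625 [ 12.   28.7  77.5   0.   73.5 -93.2] [ 1.23579499  0.26287777 -3.02275823] 0.04973038836206099
tcp [ 0.66296891 -0.14418889  0.11223834]
(array([  58.5,   81.6, -343.7]), array([0., 0., 0.])) [ -0.3  -0.1 -29.7]
```

View pics/g10.png

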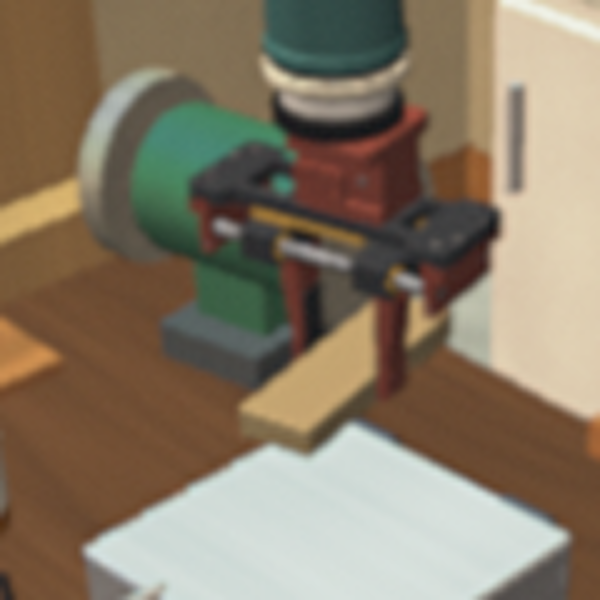

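>>> arm_command(series=[0,4,-15,0,0,0,40,0,8,-35,0,0,0,40,0,8,-35,0,0,0,40,0,8,-35,0,0,0,40,0,8,-35,0,0,0,40])

```text
time: 10.3
ee_pos: [0.6543, 0.0471, 0.1664]
ee_rot: [82.4, 89.8, -172.4]
contact_force: [0.1, 0.3, -2.5]
gripper_width: 0.0495
```

>>> arm_command(series=[0,8,-35,0,0,0,40,0,8,-35,0,0,0,40,0,8,-35,0,0,0,40,0,8,-35,0,0,0,40,0,8,-35,0,0,0,40])

```text
time: 10.92
ee_pos: [0.6611, -0.1319, 0.1664]
ee_rot: [65.9, 89.8, 171.0]
contact_force: [0.4, -0.6, -3.9]
gripper_width: 0.0499
```

>>> arm_command(series=[0,4,-14,0,0,0,40,0,0,0,0,0,-10,40,0,0,0,0,0,-10,40,0,0,0,0,0,-10,40,0,0,0,0,0,0,40])

```text
time: 11.55
ee_pos: [0.6575, -0.1412, 0.1644]
ee_rot: [-88.7, 61.4, 16.4]
contact_force: [-0.2, -0.5, -3.8]
gripper_width: 0.05
```

```bash
cat > tgt.py <<'E'
from h import *
Z=R.from_euler('z',15.5,degrees=True)
gR=goalR(15.5,-30,1)
def tcp(h,dx=0,dy=0,off=-.0182): return np.array([.633,-.1525,0])+Z.apply([.022+dx,dy,.048+h])-gR.apply([off,0,0])
E
python3 - <<'E'
from tgt import *
p,r=pose(); s=state(); print(p,s['time'],s['joints'].round(1),s['contact_force'],s['gripper_width'])
print(step(tcp(.08),gR))
ims=[]
S=box(-.08,.08,-.025,.025,0,.02)
q0=r*gR.inv()*Z*R.from_euler('y',-30,degrees=True)
o=p+r.apply([-.0182,0,0])
for n,(a,c) in (('side',(280,120)),('top',(270,110))):
    b=capture(n).copy()
    cv2.imwrite(f'pics/p1{n}.png',b[:,:,::-1])
    P=proj(n,q0.apply(S)+o); b=b.copy()
    cv2.polylines(b,[cv2.convexHull(P.astype(np.float32)).round().astype(np.int32)],True,(255,0,0),1)
    ims.append(cv2.resize(b[c:c+140,a:a+140],None,fx=2.8,fy=2.8,interpolation=2))
cv2.imwrite('pics/p1.png',np.hstack(ims)[:,:,::-1])
E
```

```text
[ 0.65745483 -0.1411776   0.16441011] 11.55 [ -30.2   19.1  103.2   31.6   41.7 -156.2] [-0.23371652 -0.5243403  -3.81273314] 0.05001944656113607
(array([47.9, 21. , -4.9]), array([-0.5,  0.4, -1.4]))
```

View pics/p1.png

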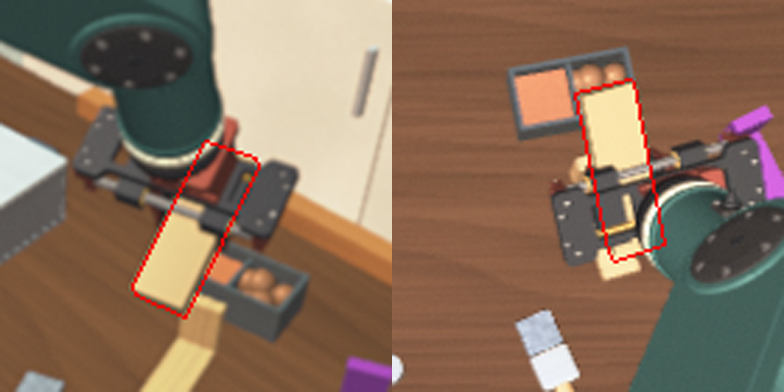

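>>> arm_command(series=[12,5,-1,-0.5,0.4,-1.4,40,12,5,-1,0,0,0,40,12,5,-2,0,0,0,40,12,5,-1,0,0,0,40,0,0,0,0,0,0,40])

```text
time: 12.28
ee_pos: [0.6707, -0.1455, 0.1149]
ee_rot: [-90.5, 59.7, 15.2]
contact_force: [-0.7, -0.3, -2.7]
gripper_width: 0.0499
```

```bash
python3 - <<'E'
from tgt import *
p,r=pose(); s=state(); print(p,s['time'],s['joints'].round(1),s['contact_force'],s['gripper_width'])
print(step(tcp(.08),gR),step(tcp(.03),gR),step(tcp(.0),gR))
E
```

```text
[ 0.67066115 -0.14547251  0.11485852] 12.275 [ -30.4   23.9  105.7   39.2   34.7 -165.8] [-0.66431781 -0.25295508 -2.73024488] 0.04985185705128891
(array([-1.3,  7.4,  3.3]), array([ 0.3, -0.2,  0.3])) (array([41.9, 32.6,  3.6]), array([ 0.3, -0.2,  0.3])) (array([67.8, 47.7,  3.7]), array([ 0.3, -0.2,  0.3]))
```

>>> arm_command(series=[-22,-12,0,0,0,0,40,-22,-12,0,0,0,0,40,0,0,0,0,0,10,40,0,0,0,0,0,10,40,0,0,0,0,0,10,40])

```text
time: 12.9
ee_pos: [0.6704, -0.145, 0.1683]
ee_rot: [-100.7, 88.4, 5.0]
contact_force: [0.3, -0.0, -2.7]
gripper_width: 0.0497
```

>>> arm_command(series=[0,0,0,0,0,0,40,0,0,0,10,0,0,40,0,0,0,10,0,0,40,0,0,0,10,0,0,40,0,0,0,10,0,0,40])

```text
time: 13.52
ee_pos: [0.6684, -0.1441, 0.1656]
ee_rot: [-50.6, 88.1, 14.9]
contact_force: [0.7, 0.2, -2.6]
gripper_width: 0.0495
```

```bash
sed -i 's/-30,1)/-30,-1)/' tgt.py; python3 - <<'E'
from tgt import *
p,r=pose(); s=state(); print(p,s['time'],s['joints'].round(1),s['contact_force'],s['gripper_width'])
print(step(tcp(.08),goalR(15.5,0,-1)))
E
```

```text
[ 0.66836571 -0.14410574  0.16558324] 13.525 [-18.6  28.2  79.3   1.1  71.  -84.4] [ 0.67641245  0.16537559 -2.58599184] 0.049483533452346955
(array([53.1,  6.2, -3.4]), array([140. ,   2.3,  -0.8]))
```

Fourteen more rows of 10°.

>>> arm_command(series=[0,0,0,10,0,0,40,0,0,0,10,0,0,40,0,0,0,10,0,0,40,0,0,0,10,0,0,40,0,0,0,10,0,0,40])

```text
time: 14.15
ee_pos: [0.6684, -0.1442, 0.1656]
ee_rot: [-0.7, 88.1, 14.8]
contact_force: [0.2, 0.9, -2.9]
gripper_width: 0.05
```

>>> arm_command(series=[0,0,0,10,0,0,40,0,0,0,10,0,0,40,0,0,0,10,0,0,40,0,0,0,10,0,0,40,0,0,0,10,0,0,40])

```text
time: 14.78
ee_pos: [0.6684, -0.1442, 0.1656]
ee_rot: [49.2, 88.1, 14.7]
contact_force: [-0.7, -0.2, -2.9]
gripper_width: 0.0499
```

>>> arm_command(series=[0,0,0,10,0,0,40,0,0,0,10,0,0,40,0,0,0,10,0,0,40,0,0,0,10,0,0,40,0,0,0,0,0,0,40])

```text
time: 15.4
ee_pos: [0.6685, -0.1442, 0.1657]
ee_rot: [88.4, 88.1, 14.4]
contact_force: [-0.0, 0.4, -1.9]
gripper_width: 0.0497
```

```bash
python3 - <<'E'
from tgt import *
p,r=pose(); s=state(); print(p,s['time'],s['joints'].round(1),s['contact_force'],s['gripper_width'])
print(step(tcp(.08),gR), step(tcp(.05),gR))
E
```

```text
[ 0.66848713 -0.14424302  0.16573168] 15.4 [-18.6  28.2  79.3   1.1  71.   55.2] [-0.01989059  0.35408875 -1.91628071] 0.049727229782633026
(array([53.3, -7. , -1.6]), array([ 0.4, -0.1, 28.1])) (array([83.3, -8. , -1.6]), array([ 0.4, -0.1, 28.1]))
```

>>> arm_command(series=[20,-7,-2,0.4,0,9.4,40,0,0,0,0,0,9.4,40,0,0,0,0,0,9.3,40,0,0,0,0,0,0,40])

```text
time: 15.9
ee_pos: [0.6588, -0.1417, 0.1433]
ee_rot: [90.7, 61.4, 16.3]
contact_force: [0.7, 0.1, -2.3]
gripper_width: 0.0498
```

```bash
python3 - <<'E'
from tgt import *
p,r=pose(); s=state(); print(p,s['time'],s['joints'].round(1),s['contact_force'],s['gripper_width'])
for h in (.05,.03,.01,0): print(step(tcp(h),gR))
E
```

```text
[ 0.65879776 -0.14167545  0.14334724] 15.9 [-30.2  20.8 104.2  33.1  39.3  21.2] [ 0.71420453  0.09143179 -2.26832033] 0.049787919426968266
(array([ 55.3, -26.3,   3.9]), array([-0. , -0.4,  1.4]))
(array([ 72.8, -35.8,   4. ]), array([-0. , -0.4,  1.4]))
(array([ 90.4, -45.4,   4.2]), array([-0. , -0.4,  1.4]))
(array([ 99.2, -50.2,   4.2]), array([-0. , -0.4,  1.4]))
```

>>> arm_command(series=[18,-9,1,0,-0.4,1.4,40,18,-9,1,0,0,0,40,18,-9,1,0,0,0,40,10,-5,1,0,0,0,40,0,0,0,0,0,0,40])

```text
time: 16.52
ee_pos: [0.669, -0.1446, 0.0736]
ee_rot: [89.7, 59.9, 15.4]
contact_force: [0.6, 0.1, -3.3]
gripper_width: 0.05
```

```bash
cat > look.py <<'E'
from tgt import *
import sys
p,r=pose(); s=state(); print(p,s['time'],s['joints'].round(1),s['contact_force'],s['gripper_width'])
for h in (.03,.01,0): print(h,step(tcp(h),gR))
ims=[]
q0=r*gR.inv()*Z*R.from_euler('y',-30,degrees=True)
o=p+r.apply([-.0182,0,0]); print('slab in rest',Z.inv().apply(o-[.633,-.1525,0]).round(4))
for n,(a,c) in (('side',(285,150)),('top',(280,120))):
    b=capture(n).copy()
    cv2.imwrite(f'pics/{sys.argv[1]}{n}.png',b[:,:,::-1])
    P=proj(n,q0.apply(SLAB[0])+o)
    cv2.polylines(b,[cv2.convexHull(P.astype(np.float32)).round().astype(np.int32)],True,(255,0,0),1)
    ims.append(cv2.resize(b[c:c+110,a:a+110],None,fx=3.6,fy=3.6,interpolation=2))
cv2.imwrite(f'pics/{sys.argv[1]}.png',np.hstack(ims)[:,:,::-1])
E
python3 look.py p2
```

```text
[ 0.66902908 -0.14462304  0.07364493] 16.525 [-30.4  27.6 107.5  44.7  30.7   7.7] [ 0.55445691  0.12649632 -3.31148719] 0.05000989377475352
0.03 (array([  7. , -10.7,  -2.1]), array([ 0.2,  0.1, -0.1]))
0.01 (array([ 24.3, -20.7,  -2.1]), array([ 0.2,  0.1, -0.1]))
0 (array([ 32.9, -25.7,  -2.2]), array([ 0.2,  0.1, -0.1]))
slab in rest [ 0.0277 -0.002   0.0894]
```

View pics/p2.png

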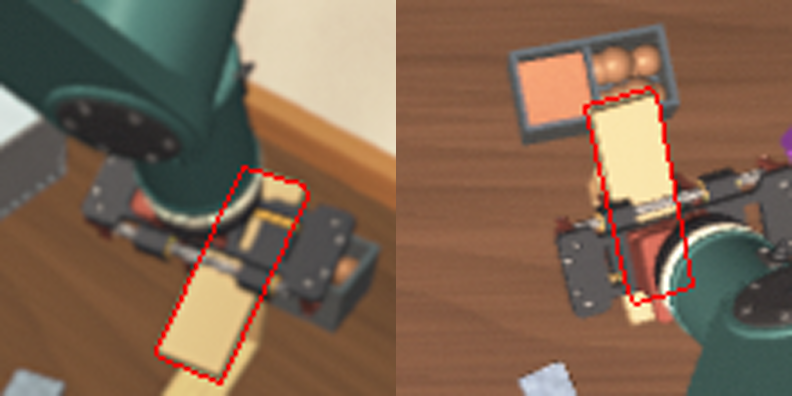

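>>> arm_command(series=[8,-7,-1,0,0,0,40,8,-7,-1,0,0,0,40,5,-4,0,0,0,0,40,3,-2.5,0,0,0,0,40,0,0,0,0,0,0,40])

```text
time: 17.25
ee_pos: [0.6627, -0.1445, 0.0431]
ee_rot: [89.7, 59.8, 15.3]
contact_force: [-0.3, 0.1, -2.9]
gripper_width: 0.05
```

```bash
python3 look.py p3
```

```text
[ 0.66273671 -0.14452579  0.04306542] 17.25 [-30.7  30.3 109.4  50.9  27.7   0.4] [-0.29353919  0.10583688 -2.87818288] 0.04997633719495606
0.03 (array([-16.4,   9.9,  -0.2]), array([ 0.1,  0.1, -0.2]))
0.01 (array([ 0.9, -0.1, -0.3]), array([ 0.1,  0.1, -0.2]))
0 (array([ 9.5, -5.2, -0.3]), array([ 0.1,  0.1, -0.2]))
slab in rest [ 0.0216 -0.0002  0.0588]
```

View pics/p3.png

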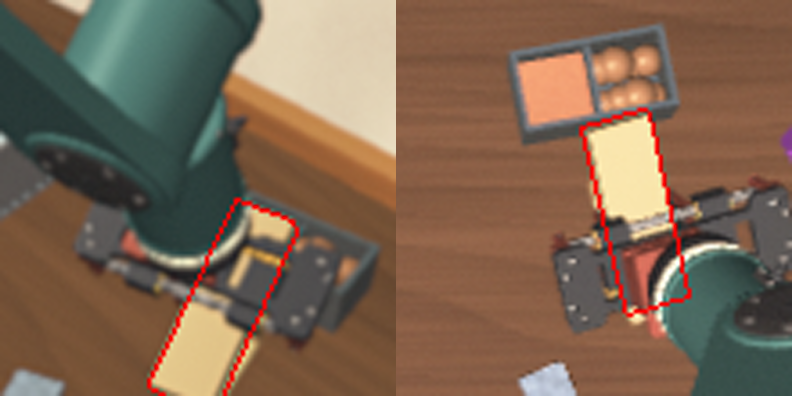

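>>> arm_command(series=[2.6,-1.5,0,0,0,0,40,2.6,-1.5,0,0,0,0,40,1.3,-0.7,0,0,0,0,40,0,0,0,0,0,0,40])

```text
time: 17.85
ee_pos: [0.6626, -0.1443, 0.0352]
ee_rot: [89.7, 59.9, 15.3]
contact_force: [0.7, 0.2, -3.1]
gripper_width: 0.0499
```

>>> arm_command(series=[1.3,-0.7,0,0,0,0,40,0,0,0,0,0,0,40])

```text
time: 18.1
ee_pos: [0.6627, -0.1444, 0.0339]
ee_rot: [89.7, 59.9, 15.3]
contact_force: [-0.7, 0.2, -3.8]
gripper_width: 0.0497
```

>>> arm_command(series=[0.9,-0.5,0,0,0,0,40,0,0,0,0,0,0,40])

```text
time: 18.35
ee_pos: [0.6627, -0.1444, 0.0329]
ee_rot: [89.7, 59.9, 15.3]
contact_force: [0.0, -0.5, -4.1]
gripper_width: 0.0497
```

>>> arm_command(series=[0.9,-0.5,0,0,0,0,40,0,0,0,0,0,0,40])

```text
time: 18.6
ee_pos: [0.663, -0.1445, 0.0321]
ee_rot: [89.7, 59.8, 15.3]
contact_force: [-0.0, 0.1, -1.6]
gripper_width: 0.05
```

>>> arm_command(series=[0.9,-0.5,0,0,0,0,40,0,0,0,0,0,0,40])

```text
time: 18.85
ee_pos: [0.6634, -0.1445, 0.0315]
ee_rot: [89.6, 59.8, 15.2]
contact_force: [0.8, 1.6, 3.0]
gripper_width: 0.0496
```

>>> arm_command(series=[0.9,-0.5,0,0,0,0,40,0,0,0,0,0,0,40])

```text
time: 19.1
ee_pos: [0.6635, -0.1445, 0.0313]
ee_rot: [89.6, 59.7, 15.2]
contact_force: [-2.6, 2.3, 11.4]
gripper_width: 0.0498
```

>>> arm_command(series=[-0.6,0.3,0,0,0,0,40,0,0,0,0,0,0,40])

```text
time: 19.35
ee_pos: [0.6634, -0.1445, 0.0314]
ee_rot: [89.6, 59.8, 15.2]
contact_force: [0.0, 1.0, 7.6]
gripper_width: 0.0499
```

>>> arm_command(series=[0,0,0,0,0,0,54,0,0,0,0,0,0,60,0,0,0,0,0,0,66,0,0,0,0,0,0,70])

```text
time: 19.85
ee_pos: [0.6626, -0.1444, 0.0303]
ee_rot: [89.7, 59.9, 15.3]
contact_force: [-0.5, 0.2, -0.8]
gripper_width: 0.0692
```

```bash
python3 look.py p4
```

```text
[ 0.66259303 -0.14439706  0.03029997] 19.85 [-30.7  31.6 109.8  53.4  26.7  -2.5] [-0.51783524  0.16161867 -0.78584524] 0.06917919877057767
0.03 (array([-27.4,  16.4,  -0. ]), array([ 0.1,  0.1, -0.1]))
0.01 (array([-10.1,   6.4,  -0.1]), array([ 0.1,  0.1, -0.1]))
0 (array([-1.5,  1.3, -0.1]), array([ 0.1,  0.1, -0.1]))
slab in rest [ 0.0215 -0.0001  0.046 ]
```

View pics/p4.png

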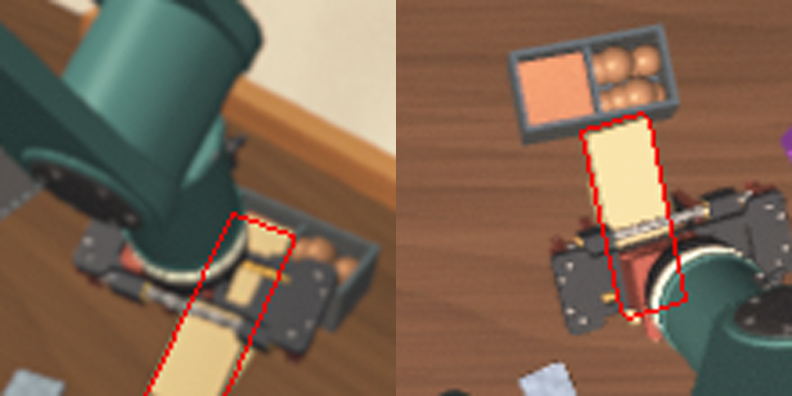

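>>> arm_command(series=[-5,0,0,0,0,0,72,-20,0,0,0,0,0,72,-40,0,0,0,0,0,72,-50,0,0,0,0,0,72,-40,0,0,0,0,0,72])

```text
time: 20.58
ee_pos: [0.5867, -0.1653, 0.1663]
ee_rot: [89.6, 59.8, 15.2]
contact_force: [0.9, -0.7, 0.7]
gripper_width: 0.0721
```

```bash
cat > chk.py <<'E'
from tgt import *
import sys
im={n:capture(n) for n in('side','top')}
S=SLAB[0]; vis=[]
T=Z*R.from_euler('y',-30,degrees=True); o=np.array([.633,-.1525,0])+Z.apply([.022,0,.048])
for n,(a,c) in (('side',(285,190)),('top',(290,130))):
    b=im[n].copy(); cv2.imwrite(f'pics/{sys.argv[1]}{n}.png',b[:,:,::-1])
    cv2.polylines(b,[cv2.convexHull(proj(n,T.apply(S)+o).astype(np.float32)).round().astype(np.int32)],True,(255,0,0),1)
    vis+= [cv2.resize(im[n][c:c+100,a:a+100],None,fx=3,fy=3,interpolation=2),cv2.resize(b[c:c+100,a:a+100],None,fx=3,fy=3,interpolation=0)]
cv2.imwrite(f'pics/{sys.argv[1]}.png',np.vstack([np.hstack(vis[:2]),np.hstack(vis[2:])])[:,:,::-1])
E
python3 chk.py p5;  python3 - <<'E'
from h import *
print(pose()[0],state()['joints'].round(1),state()['time'])
E
```

```text
[ 0.58803416 -0.16666134  0.168612  ] [-38.   14.5 110.7  37.3  41.6  10.8] 20.675
```

View pics/p5.png

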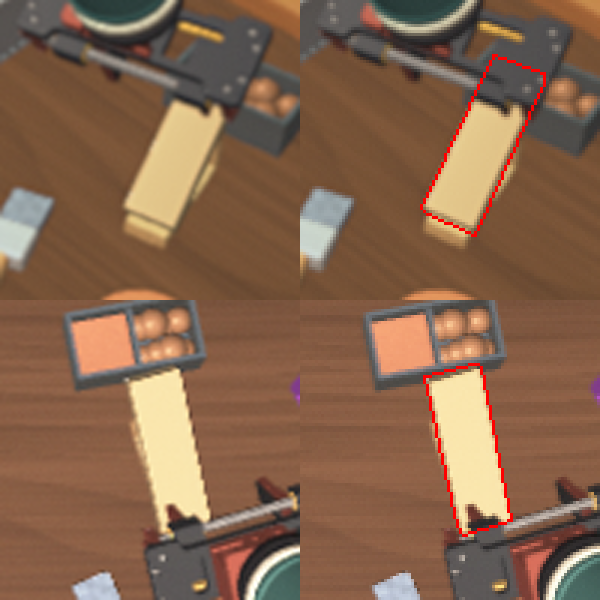

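>>> arm_command(series=[-20,0,0,0,0,-10,60,0,0,0,0,0,-10,60,0,0,0,0,0,-10,60,0,0,0,-10,0,0,45,0,0,0,-10,0,0,45])

```text
time: 21.3
ee_pos: [0.5817, -0.1623, 0.1756]
ee_rot: [78.3, 87.5, 24.7]
contact_force: [-1.5, 1.0, 0.6]
gripper_width: 0.0461
```

>>> arm_command(series=[0,0,0,-10,0,0,45,0,0,0,-10,0,0,45,0,0,0,-10,0,0,45,0,0,0,-10,0,0,45,0,0,0,-10,0,0,45])

```text
time: 21.92
ee_pos: [0.5808, -0.1628, 0.1757]
ee_rot: [28.4, 87.5, 24.8]
contact_force: [0.0, -0.3, 0.0]
gripper_width: 0.045
```

```bash
python3 - <<'E'
from h import *
s=state();print(pose()[0],s['joints'].round(1),s['time'],s['gripper_width'])
print(step([.46,.198,.13],goalR(-86.6,0,1)),step([.46,.198,.13],pose()[1]))
E
python3 chk.py p6
```

```text
[ 0.58082437 -0.16277611  0.17572658] [-23.5  21.1  89.6   2.   67.6 -20.6] 21.925 0.044977916623342176
(array([  47.5,  351.5, -145. ]), array([-7. ,  2.2, -1. ])) (array([  47.5,  351.5, -145. ]), array([0., 0., 0.]))
```

View pics/p6.png

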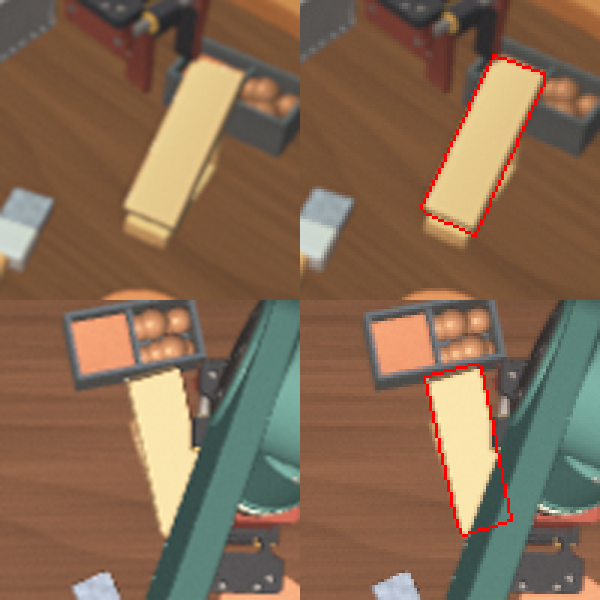

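>>> arm_command(series=[0,20,-8,0,0,0,40,0,42,-17,0,0,0,40,0,42,-17,0,0,0,40,0,42,-17,0,0,0,40,0,42,-17,0,0,0,40])

```text
time: 22.65
ee_pos: [0.5165, 0.0318, 0.1776]
ee_rot: [27.9, 87.5, 23.8]
contact_force: [0.5, 0.2, -0.2]
gripper_width: 0.0398
```

>>> arm_command(series=[0,42,-17,0,0,0,40,0,42,-17,0,0,0,40,0,42,-17,0,0,0,40,0,30,-12,-7,2.2,-1,40,0,0,0,0,0,0,40])

```text
time: 23.28
ee_pos: [0.4647, 0.1919, 0.1782]
ee_rot: [10.3, 89.9, 13.4]
contact_force: [0.5, -0.2, 0.2]
gripper_width: 0.04
```

```bash
python3 - <<'E'
from h import *
s=state();print(pose()[0],s['joints'].round(1),s['time'],s['gripper_width'])
print(step([.46,.198,.13],goalR(-86.6,0,1)))
E
```

```text
[0.46469285 0.19188713 0.1782453 ] [ 14.6  13.9 100.1  -0.   65.9  11.4] 23.275 0.04001566380906243
(array([48.2,  6.3, -4.4]), array([-0.3,  0.1, -0. ]))
```

>>> arm_command(series=[35,6,-4,0,0,0,40,40,0,0,0,0,0,40,24,0,0,0,0,0,40,0,0,0,0,0,0,40])

```text
time: 23.78
ee_pos: [0.4598, 0.194, 0.0778]
ee_rot: [-148.7, 89.8, -145.9]
contact_force: [0.2, 0.0, 0.2]
gripper_width: 0.04
```

```bash
cat > lk.py <<'E'
from h import *
import sys
p,r=pose();s=state();print(p,s['joints'].round(1),s['time'],s['gripper_width'],s['contact_force'])
w=s['gripper_width']/2
ims=[]
for n,(a,c) in (('side',(190,130)),('top',(170,140))):
    b=capture(n).copy()
    cv2.imwrite(f'pics/{sys.argv[1]}{n}.png',b[:,:,::-1])
    for h in (-w,w):
        u=proj(n,p+r.apply([-.019,0,h]))[0].round().astype(int); b[u[1],u[0]]=(0,255,0)
    ims.append(cv2.resize(b[c:c+110,a:a+110],None,fx=3.6,fy=3.6,interpolation=0))
cv2.imwrite(f'pics/{sys.argv[1]}.png',np.hstack(ims)[:,:,::-1])
E
python3 lk.py b1; python3 - <<'E'
from h import *
print(step([.46,.198,.0455],goalR(-86.6,0,1)))
E
```

```text
[0.45977473 0.19395994 0.0778383 ] [ 1.500e+01  2.130e+01  1.066e+02 -1.000e-01  5.220e+01  1.220e+01] 23.775 0.03996221572077069 [0.21616458 0.00468902 0.23403348]
(array([34.4,  3.4, -2. ]), array([-0.5,  0.1,  0. ]))
```

View pics/b1.png

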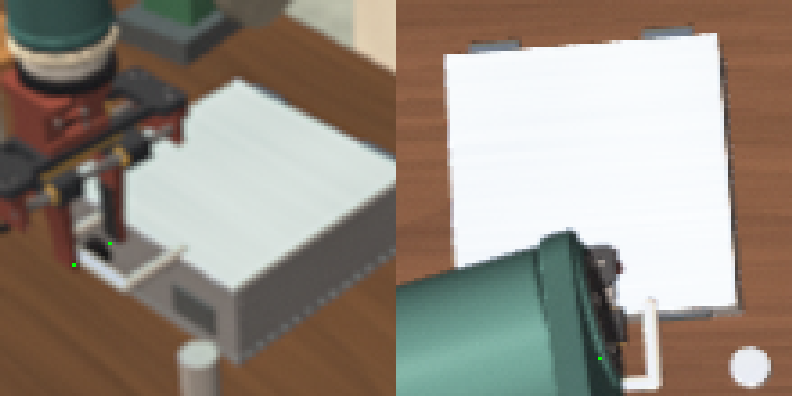

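>>> arm_command(series=[8,3,-1,-0.5,0,0,40,8,0,0,0,0,0,40,8,0,0,0,0,0,40,8,0,0,0,0,0,40,0,0,0,0,0,0,40])

```text
time: 24.5
ee_pos: [0.4602, 0.1978, 0.0466]
ee_rot: [-68.3, 90.0, -64.7]
contact_force: [0.6, -0.0, -0.3]
gripper_width: 0.0398
```

```bash
python3 lk.py b2
```

```text
[0.46019655 0.19777776 0.04662447] [ 1.54e+01  2.42e+01  1.08e+02 -1.00e-01  4.77e+01  1.19e+01] 24.5 0.03979063313207423 [ 0.64092667 -0.02293606 -0.27134684]
```

View pics/b2.png

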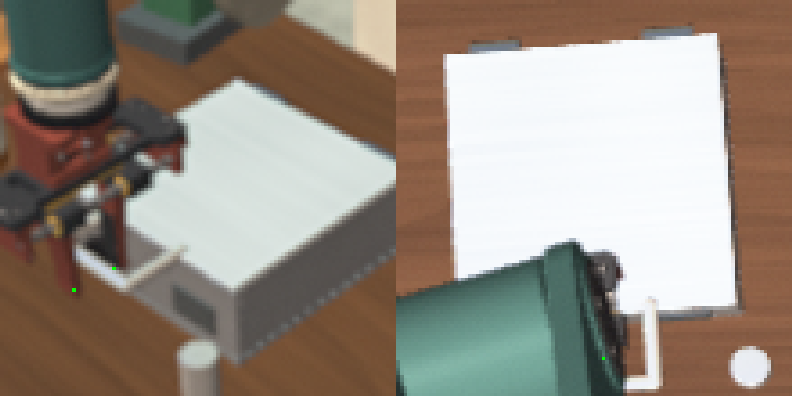

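Both fingers straddle the bar, with the front tip at crop (73,290). Now I close.

>>> arm_command(series=[0,0,0,0,0,0,20,0,0,0,0,0,0,5,0,0,0,0,0,0,5,0,0,0,0,0,0,5,0,0,0,0,0,0,5])

```text
time: 25.22
ee_pos: [0.46, 0.1979, 0.0474]
ee_rot: [-39.5, 90.0, -36.0]
contact_force: [-2.9, 0.1, 5.2]
gripper_width: 0.0111
```

```bash
python3 lk.py b3; python3 - <<'E'
from h import *
p,r=pose(); M=R.from_euler('z',3.4,degrees=True)
# bar motion in machine frame: rel. hinge
b0=np.array([-.275,0,.003]); prev=b0
for th in range(0,51,5):
    b=R.from_euler('y',th,degrees=True).apply(b0); w=M.apply(b-b0)
    print(th,(b-b0).round(4), 'tool',(r.inv().apply(w)*1000).round(1), 'inc',(r.inv().apply(M.apply(b-prev))*1000).round(1)); prev=b
E
```

```text
[0.46003955 0.19789508 0.04744369] [ 15.4  24.1 108.   -0.   47.8  11.9] 25.225 0.01110796450495445 [-2.91705844  0.11885703  5.19314653]
0 [0. 0. 0.] tool [0. 0. 0.] inc [0. 0. 0.]
5 [0.0013 0.     0.024 ] tool [-24.   -0.    1.3] inc [-24.   -0.    1.3]
10 [0.0047 0.     0.0477] tool [-47.7  -0.    4.7] inc [-23.7  -0.    3.4]
15 [0.0101 0.     0.0711] tool [-71.1  -0.1  10.2] inc [-23.4  -0.    5.5]
20 [0.0176 0.     0.0939] tool [-93.9  -0.1  17.7] inc [-22.8  -0.    7.5]
25 [0.027  0.     0.1159] tool [-1.159e+02 -1.000e-01  2.710e+01] inc [-22.1  -0.    9.4]
30 [0.0383 0.     0.1371] tool [-137.1   -0.2   38.4] inc [-21.2  -0.   11.3]
35 [0.0515 0.     0.1572] tool [-157.2   -0.2   51.6] inc [-20.1  -0.   13.1]
40 [0.0663 0.     0.1761] tool [-176.    -0.2   66.4] inc [-18.9  -0.   14.8]
45 [0.0827 0.     0.1936] tool [-193.5   -0.3   82.8] inc [-17.5  -0.   16.4]
50 [0.1005 0.     0.2096] tool [-209.5   -0.3  100.7] inc [-16.   -0.   17.9]
```

View pics/b3.png

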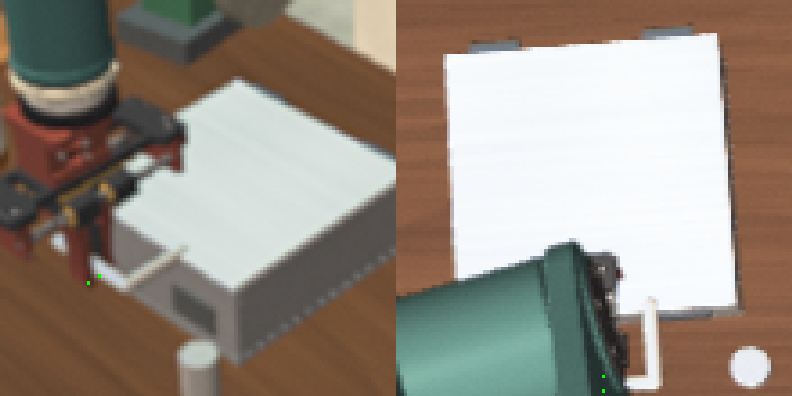

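>>> arm_command(series=[-6,0,0.1,0,0,0,5,-9,0,0.6,0,0,0,5,-9,0,0.6,0,0,0,5,0,0,0,0,0,0,5])

```text
time: 25.82
ee_pos: [0.4614, 0.1979, 0.0721]
ee_rot: [-27.4, 89.9, -23.9]
contact_force: [-4.3, 1.0, -2.6]
gripper_width: 0.0111
```

```bash
python3 lk.py b4
```

```text
[0.46140151 0.19792991 0.0720713 ] [ 1.540e+01  2.200e+01  1.067e+02 -1.000e-01  5.130e+01  1.190e+01] 25.825 0.011130409329999402 [-4.29286397  1.03124988 -2.58250895]
```

View pics/b4.png

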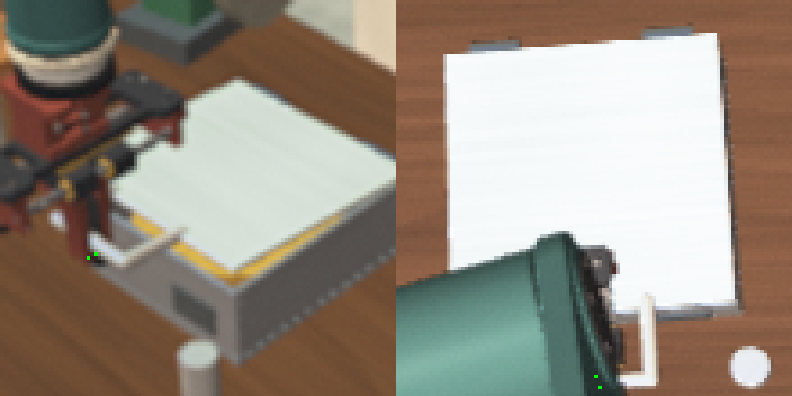

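>>> arm_command(series=[-12,0,1.5,0,0,0,5,-12,0,1.8,0,0,0,5,-11.7,0,2.6,0,0,0,5,-11.7,0,2.9,0,0,0,5,-11.4,0,3.6,0,0,0,5])

```text
time: 26.55
ee_pos: [0.4735, 0.1987, 0.1313]
ee_rot: [-53.7, 90.0, -50.2]
contact_force: [-5.4, 0.5, -1.9]
gripper_width: 0.0113
```

>>> arm_command(series=[-11.4,0,3.9,0,0,0,5,-11,0,4.6,0,0,0,5,-11,0,4.8,0,0,0,5,-10.6,0,5.6,0,0,0,5,0,0,0,0,0,0,5])

```text
time: 27.18
ee_pos: [0.492, 0.1998, 0.1759]
ee_rot: [-68.9, 90.0, -65.4]
contact_force: [-9.2, -0.0, 1.3]
gripper_width: 0.0112
```

```bash
python3 lk.py b5;python3 - <<'E'
from h import *
p,r=pose()
d=p-[.46004,.1979,.04744]; M=R.from_euler('z',3.4,degrees=True); b=np.array([-.275,0,.003])+M.inv().apply(d); print(d,np.degrees(np.arctan2(b[2],-b[0]))-np.degrees(np.arctan2(.003,.275)),np.hypot(b[0],b[2]))
E
```

```text
[0.49197519 0.1998488  0.17590552] [14.7 16.4 96.9 -0.  66.7 11.2] 27.175 0.011154685473151918 [-9.18520471 -0.02342127  1.27805168]
[0.03162622 0.00190631 0.12792553] 27.659123535971535 0.2763048298215428
```

View pics/b5.png

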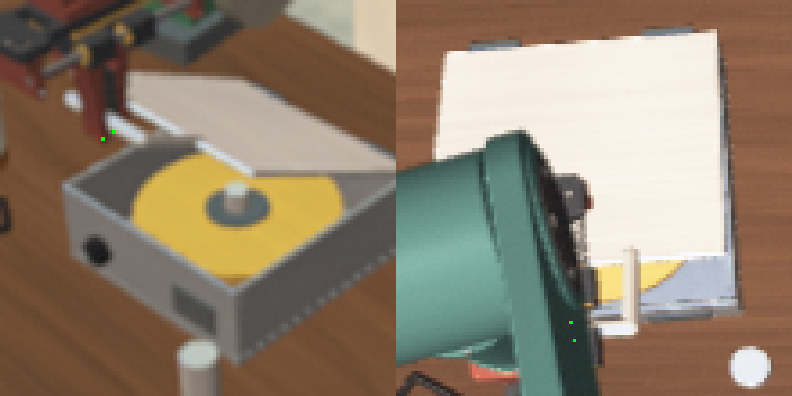

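>>> arm_command(series=[-10.6,0,4.8,0,0,0,5,-10.2,0,6,0,0,0,5,-10,0,6.6,0,0,0,5,-9.6,0,7.2,0,0,0,5,-9.3,0,7.5,0,0,0,5])

```text
time: 27.9
ee_pos: [0.5249, 0.2018, 0.2259]
ee_rot: [-19.0, 89.9, -15.5]
contact_force: [-7.0, -0.3, 1.8]
gripper_width: 0.0109
```

>>> arm_command(series=[-9,0,8,0,0,0,5,-8.6,0,8.4,0,0,0,5,0,0,0,0,0,0,5])

```text
time: 28.28
ee_pos: [0.5418, 0.2029, 0.2446]
ee_rot: [-6.2, 89.8, -2.7]
contact_force: [-10.3, -0.9, 6.0]
gripper_width: 0.0111
```

```bash
python3 lk.py b6;cat > ang.py <<'E'
from h import *
p,r=pose();s=state();print(s['contact_force'],s['time'],s['gripper_width'],s['joints'].round(1))
d=p-[.46004,.1979,.04744]; M=R.from_euler('z',3.4,degrees=True); b=np.array([-.275,0,.003])+M.inv().apply(d); print(d,np.degrees(np.arctan2(b[2],-b[0]))-np.degrees(np.arctan2(.003,.275)),np.hypot(b[0],b[2]))
E
python3 ang.py
```

```text
[0.54181125 0.20293803 0.24464999] [13.7 16.6 86.1 -0.1 77.1 10.2] 28.275 0.01114613723472834 [-10.3295717   -0.85319414   6.02944955]
[-9.261047    0.37567703  5.81913403] 28.375 0.011416259630369515 [13.7 16.6 86.1 -0.  77.1 10.2]
[0.08121767 0.00499446 0.19668362] 45.25690412338978 0.2781470308493128
```

View pics/b6.png

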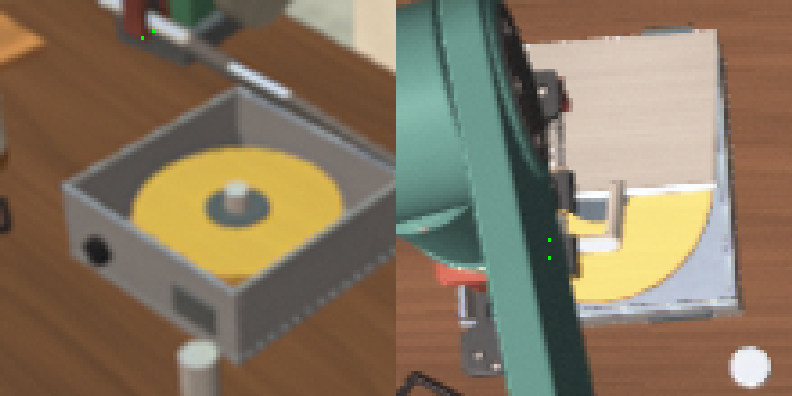

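>>> arm_command(series=[-8.8,0,8,0,0,0,5,-8.6,0,8.2,0,0,0,5,0,0,0,0,0,0,5,0,0,0,0,0,0,5])

```text
time: 28.88
ee_pos: [0.5575, 0.2039, 0.2596]
ee_rot: [-13.3, 89.9, -9.8]
contact_force: [-5.1, 0.1, 2.8]
gripper_width: 0.0117
```

```bash
python3 ang.py; python3 - <<'E'
from h import *
M=R.from_euler('z',3.4,degrees=True); H=np.array([.6245,.2075,0])+M.apply([.11,0,.0805])
ims=[]
for n in('side','top'):
    b=capture(n).copy(); cv2.imwrite(f'pics/b7{n}.png',b[:,:,::-1])
    for th,cl in((45,(0,0,255)),(50,(0,255,0)),(55,(255,0,0))):
        T=M*R.from_euler('y',th,degrees=True)
        L=box(-.22,0,-.11,.11,0,.006)
        cv2.polylines(b,[cv2.convexHull((proj(n,T.apply(L)+H)*8).astype(np.float32)).round().astype(np.int32)],True,cl,1,cv2.LINE_AA,3)
    a,c=(190,60) if n=='side' else (160,130)
    ims.append(cv2.resize(b[c:c+130,a:a+130],None,fx=3,fy=3,interpolation=0))
cv2.imwrite('pics/b7.png',np.hstack(ims)[:,:,::-1])
E
```

```text
[-5.12139078  0.08035701  2.81363239] 28.875 0.011650340774552764 [13.5 17.3 82.9 -0.  79.6  9.9]
[0.09746728 0.00601572 0.21214776] 49.87602976151611 0.2788201882131974
```

View pics/b7.png

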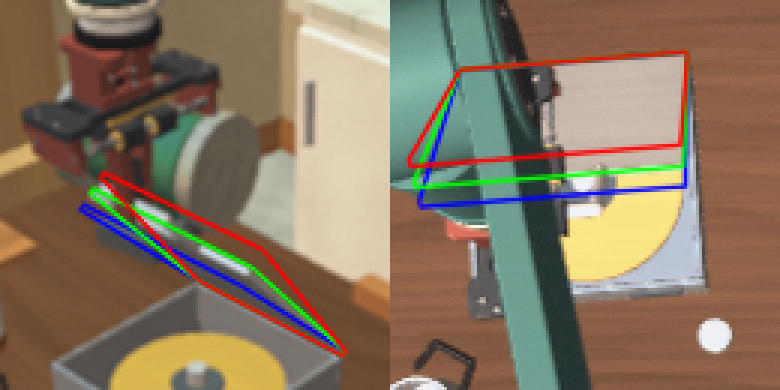

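>>> arm_command(series=[0,0,0,0,0,0,5,0,0,0,0,0,0,5,0,0,0,0,0,0,5,0,0,0,0,0,0,5,0,0,0,0,0,0,5])

```text
time: 29.6
ee_pos: [0.5571, 0.2039, 0.2593]
ee_rot: [-24.2, 89.9, -20.6]
contact_force: [-5.8, -1.9, 3.3]
gripper_width: 0.0109
```

>>> arm_command(series=[0,0,0,0,0,0,5,0,0,0,0,0,0,5,0,0,0,0,0,0,5,0,0,0,0,0,0,5,0,0,0,0,0,0,5])

```text
time: 30.22
ee_pos: [0.5571, 0.2039, 0.2593]
ee_rot: [-24.4, 89.9, -20.8]
contact_force: [-4.7, 0.9, 3.2]
gripper_width: 0.0111
```

```bash
python3 ang.py; python3 chk.py b8; python3 - <<'E'
import cv2,numpy as np
a=cv2.imread('pics/b8side.png');t=cv2.imread('pics/b8top.png');o=cv2.imread('pics/b7side.png')
print('side diff lid',np.abs(a[100:190,190:310].astype(int)-o[100:190,190:310]).max())
cv2.imwrite('pics/b9.png',np.hstack([a[:,100:480],t[:,100:480]]))
E
```

```text
[-4.67346567  0.85335701  3.22789119] 30.225 0.011050670582687765 [13.5 17.3 83.  -0.1 79.6  9.9]
[0.0970518  0.00598211 0.21181612] 49.766605103363 0.2788298658689286
side diff lid 38
```

View pics/b8.png

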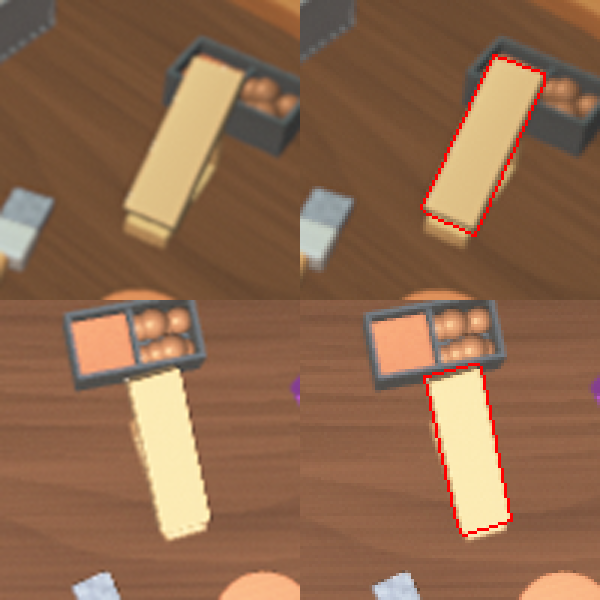

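View pics/b9.png

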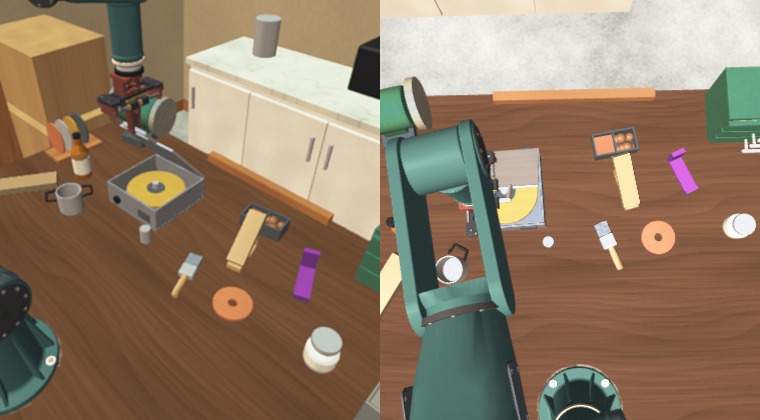

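```bash
python3 -c "
from cell import *
print(finish_job())"
```

```text
the job is handed in; nothing more can be done
None
```

I leaned the stone in the pale rest and let go of it with the lid closed. Then I gripped the handle bar, lifted the lid to about 50 degrees, and handed the job in still holding it, at about 30 s of the 61 s allowed.

**Last checks**
- **Stone:** it matches the outline predicted for the described seat to within about 2 px in both views. It did not move while I lifted the lid.
- **Lid:** the drawn 50° outline matches it in both views, and the arm's own position gives 49.8°. It stayed steady for over a second, with about 5 N on the tool sideways and 3 N upward.
- **Bystanders:** they look unmoved in the pictures.

**What disagreed**
- **Tool point:** the fingertips are not 17 mm ahead of the reported TCP. Both cameras, and descending past the lid height without contact, put them about 18 to 20 mm behind it. I worked with that offset, and the stone's measured pose agreed with it.
- **Side camera:** it places things about 2 to 6 mm farther away than the top camera does.
- **Bar grip:** the gripper read about 11 mm on the 12 mm bar. The bar's path also came out about 4 mm wider than its stated 275 mm radius, so I eased it outward, which reduced the side force from 10 N to 5 N.
- **First placing approach:** my first approach to the rest brought the last joint close to its limit, so I turned the stone half round, which changes nothing because it is symmetric.

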